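# Nest the component cups in the dust box and ease its spring flap shut

## Robot

A 7-joint arm with a two-finger parallel gripper is mounted at the origin on a cart in front of the work surface, level with it; the furniture and walls round the work are solid. World frame = base frame: x ahead of the robot, y to its left, z up, the work surface at z = 0. Lengths are in m, angles in rad, forces in N, time in s.
With the tool pointing down it reaches from about 0.425 to 0.825 m from the base axis. Payload 3.6 kg.
Tool frame: the origin (TCP) lies at the very end of the fingers, on their centre line; the grasp point (between the pads) lies 19 mm behind it; z points along the fingers, y is the direction in which the jaws open and shut (so a half turn about z gives the same grasp; the last joint's range is limited). The gripper opens to 85 mm and grips with 20 to 120 N. Pads are 22 mm wide; open, the fingers measure 114 mm over their backs; the gripper's body (76 mm by 85 mm) begins 54 mm behind the grasp point. The pads swing forward as they close: fully open they stand 13 mm farther back than shut.
Start: joints at [-1.296, 0.615, -0.013, 1.423, 0.008, 1.103, -0.04], TCP at [0.193, 0.621, 0.231] pointing down, gripper open.
Joint ranges: [-3.12, 3.12], [-0.3, 2.06], [-1.34, 1.32], [0.26, 2.42], [-1.36, 4.5], [0.01, 1.98], [-2.84, 2.84]. Speed limits (rad/s): [2.79, 2.79, 3.14, 3.14, 3.14, 3.14, 3.14].

## Interface

Orientations are given as a rotation vector (axis times angle).
In Python, from station import robot, grab_frame, get_calibration, workorder, search_frame gives the robot as it stands.
- The arm moves only by the tool drive_tool, never from a script. Its argument "steps" is a list that holds one entry, the list of rows, each a list of 4 numbers: the shift along the world's x, y, z in m, then the turn about the world's z in rad. In form: [[[x, y, z, yaw], ...]]. A call has 1 to 8 rows; each row is the pose to reach, as a shift and turn from the pose commanded when the call began; what a row does not reach only later rows make up. A row lasts 1/12 s, in which the tool goes at most 41.7 mm and 7.16 degrees, less where a joint would pass 70% of its speed; a pose out of reach is approached as far as the arm can. A call with a gripper value outside its range is refused whole. "hand" is the gripper command: -1 is shut, 1 is fully open, values between are in proportion, set as the call begins (left out, the last holds). The fingers move at their own pace and stop on an object; "squeeze" is the grip in N (left out, the last holds). Time passes only in rows, so rows that repeat a pose let the fingers close. It gives the time, the measured TCP pose, the force and the opening at its end, in the units of the state.
- robot.get_state(): the state, without advancing time (a new reading comes with each control period).
- grab_frame(name): name is "scene" or "top" or "wrist"; returns the picture (400x640x3 uint8, blue, green, red); there is no depth.
- get_calibration(name): a dict with "fov_y" (degrees; the focal length in pixels is half the picture's height over the tangent of half this angle, whatever the lens; pixels are square), "cx", "cy" (the principal point, pixels), "T" (4x4, takes a point from camera to world coordinates); the wrist camera has in their place "mount" (4x4, takes a point from camera to tool coordinates, whose origin is the TCP and whose axes are the flange's). Camera axes: x right, y up, looking along -z (the intrinsics and any distortion apply to the point x, -y, -z); pixel columns grow to the right and rows downward; lengths in m; the calibration is good to about 2 mm. The wrist camera is an equidistant fisheye: a pixel r from the principal point sees the ray r / f radians off the axis. A picture is of the moment at which its call begins: read the wrist's pose just before it. get_calibration takes no time and is no camera call.
- workorder.close_job(): hands the job in, once; it reports no verdict.
Trained networks look in the newest picture that a camera, given by its name, has taken for a name from the list of things; names that differ only in an ending like _2 or _b are one class to them, and where a whole thing is asked for, a point or a joint stands for the part that bears it (a point fixed in the world has none). Each returns a list of dicts, best first, with "confidence" (0 to 1); they miss things now and then, are a little off and sometimes report something else, mostly with a low value. They report only what shows in the picture. A call takes as long as a camera call. They do not tell look-alikes from the thing itself.
- search_frame(label, camera): "point" ([x, y, z] in m, in world coordinates, good to about 4 mm: the middle of the surface that is visible of it).
The state is a dict: "time": time; "joint_pos": joint angles; "joint_velocities": joint speeds; "effort": joint torques, N m; "position": TCP position; "ee_rot": TCP orientation; "ft_force": force on the tool from outside, world axes, zero at the start; "ft_torque": the same for the moment, N m; "grip_width": finger opening in m.
Only numpy, scipy, OpenCV 4.12 (cv2) and the standard library are available. Lean on these libraries where they do the work, as an engineer would, in place of code of your own. Each camera call takes 0.05 s, during which the arm holds its last target.

## Task

Put the blue component cups away: swing the dust box's orange spring flap fully back until it stays open by itself, nest every blue cup on the table upright into one single stack standing in the white locating ring on the box floor, then bring the flap down by its handle under control until it is fully shut, never letting the spring snap it. Leave the other things on the table where they are.

Things in the scene. Friction and masses are not known exactly. Their poses are not given: they have to be found in the camera images.
- flap (a joint): flap angle, rad: 0 = shut (level on the box; starts so), 1.8 = fully back at its stop. Over-centre spring: below about 1.4 rad it pulls the flap shut (about 5 N at the handle near shut, less further open; let go, it slams), beyond about 1.45 rad it holds the flap open (1 to 2 N at the handle pull it back over).
- flap_handle (a point): middle of the flap's handle, a freely turning black sleeve 14 mm thick, 66 mm long, parallel to the hinge, 37 mm above the flap's upper face, a steel leg at each end; moves with the flap. Shut, it lies 130 mm in front (-x of the box) of the hinge axis and 40 mm above it. Axes: x towards the hinge within the flap, y along the bar, z out of the flap's upper face.
- flap_hinge (a point): middle of the flap's hinge axis, along the upper edge of the box's far wall, 125.5 mm above the table; fixed to the box; axes as the box's, the hinge axis is y, and a positive flap angle turns about +y (the near edge goes up and over to the far side, +x).
- dust_box: grey open-topped dust box fixed to the table, 136 mm (x) by 186 mm (y) outside, 122 mm high, walls 6 mm, floor 6 mm thick; origin at the centre of its underside, its front faces -x, the flap's hinge is on its +x side. The orange flap covers the whole top and overhangs the front by 7 mm.
- seat (a point): centre of the white locating ring on the box's inner floor, at floor level, 6 mm above the table, in the middle of the box; the ring is 50 mm wide inside and 5 mm high and takes the foot of the first cup.
- cup_1: stackable blue cup, 36 mm high; origin: centre of its underside, z up. Solid foot (44 mm wide at the bottom, 53 at 17 mm height), above it a straight rim band from 18 to 36 mm height: 64 mm outside, wall 3.5 mm, hollow 57 mm wide, 19.5 mm deep. A cup's foot drops into another's hollow and its band rests on that rim: each nested cup stands 18 mm above the one below. 60 g. May be absent.
- cup_2: stackable blue cup, 36 mm high; origin: centre of its underside, z up. Solid foot (44 mm wide at the bottom, 53 at 17 mm height), above it a straight rim band from 18 to 36 mm height: 64 mm outside, wall 3.5 mm, hollow 57 mm wide, 19.5 mm deep. A cup's foot drops into another's hollow and its band rests on that rim: each nested cup stands 18 mm above the one below. 60 g. May be absent.
- cup_3: stackable blue cup, 36 mm high; origin: centre of its underside, z up. Solid foot (44 mm wide at the bottom, 53 at 17 mm height), above it a straight rim band from 18 to 36 mm height: 64 mm outside, wall 3.5 mm, hollow 57 mm wide, 19.5 mm deep. A cup's foot drops into another's hollow and its band rests on that rim: each nested cup stands 18 mm above the one below. 60 g. May be absent.
- cup_4: stackable blue cup, 36 mm high; origin: centre of its underside, z up. Solid foot (44 mm wide at the bottom, 53 at 17 mm height), above it a straight rim band from 18 to 36 mm height: 64 mm outside, wall 3.5 mm, hollow 57 mm wide, 19.5 mm deep. A cup's foot drops into another's hollow and its band rests on that rim: each nested cup stands 18 mm above the one below. 60 g. May be absent.
- cup_5: stackable blue cup, 36 mm high; origin: centre of its underside, z up. Solid foot (44 mm wide at the bottom, 53 at 17 mm height), above it a straight rim band from 18 to 36 mm height: 64 mm outside, wall 3.5 mm, hollow 57 mm wide, 19.5 mm deep. A cup's foot drops into another's hollow and its band rests on that rim: each nested cup stands 18 mm above the one below. 60 g. May be absent.
- stage_foot (a point): centre of the round foot of the black rotation stage, on the table; fixed, tall: the stage fills about 85 mm round this point (towards the robot and the right 100 mm) up to 215 mm height, and a thin rod runs from it 100 mm above the table to a point 255 mm further off (x) and 340 mm further left (y). Keep the gripper and what it carries clear of it.
- tape_roll: roll of dark tape, 58 mm across, 19 mm high, lying flat; leave alone
- small_carton: small brown carton, 59x121x36 mm; leave alone
- dropper_bottle: brown dropper bottle, 32 mm across, 70 mm high; leave alone
- filter_box: clear flat filter box, 46x52x14 mm; leave alone
- screw_block: small black block with screws standing in it, 50x26x34 mm; leave alone
Mind the look-alikes: they are no part of the job. What is shaped like the cup_3 but green or red is not meant.

How it is judged:
By the outcome, as a careful person would: the job done as asked, in the order asked, and still so for the second after the job is handed in, with the robot touching nothing.
Of cup_1, cup_2, cup_3, cup_4, cup_5 only 4 to 5 are there at a start; the rules pass over those that are not, and their reading is None.
At some moment in a run one of cup_1, cup_2, cup_3, cup_4, cup_5 may be knocked a few centimetres aside while the robot is not near it.
It also fails if it takes over 210 s, if anything falls off the work surface, if the arm or the gripper's body presses on something with over 40 N, if the wrist force passes 120 N, or if a joint passes its speed limit or range.

## Working session

There is one attempt and no reset: what is moved stays moved. The work goes in short steps, Python scripts to look and compute and a tool call to move; the robot and the scene stay as the last step left them, time stands still between calls to the robot, and variables do not carry over. Pictures are saved under pics/ and viewed, and the job is handed in when it is done.

Besides the shell and the picture viewer there is one more tool, called after ">>>" in YAML: its name, and indented under it one key for each argument. drive_tool: Moves the arm, as the interface text tells. Its arguments: {"type":"object","properties":{"steps":{"type":"array","items":{"type":"array","items":{"type":"array","items":{"type":"number"}}}},"hand":{"type":"number"},"squeeze":{"type":"number"}},"required":["steps"]}

```bash
ls; mkdir -p pics; python3 - <<'E'
from station import robot, grab_frame, get_calibration, workorder, search_frame
import cv2
for n in ["scene","top","wrist"]:
    cv2.imwrite(f"pics/{n}0.png",grab_frame(n)); 
    c=get_calibration(n); print(n,c)
s=robot.get_state(); print(s)
for l in ["cup_1","dust_box","flap_handle","stage_foot"]:
  for n in ["scene","top"]:
    for d in search_frame(l,n): print(l,n,d)
E
```

```text
pics
scene {'fov_y': 47.620694701079515, 'cx': 321.1905675052852, 'cy': 198.41824578916652, 'T': array([[ 0.75166006,  0.41177248, -0.51521897, -0.12310014],
       [-0.65925467,  0.49247058, -0.56820419, -0.97662169],
       [ 0.01975934,  0.76675691,  0.64163339,  1.00733365],
       [ 0.        ,  0.        ,  0.        ,  1.        ]])}
top {'fov_y': 57.03446116664398, 'cx': 323.6618093805477, 'cy': 200.75413128817846, 'T': array([[ 0.00546496,  0.98337184, -0.18152124,  0.3698356 ],
       [-0.99997513,  0.00456499, -0.00537537, -0.17940982],
       [-0.00445735,  0.1815461 ,  0.98337233,  1.33129913],
       [ 0.        ,  0.        ,  0.        ,  1.        ]])}
wrist {'fov_y': 65.70646984690485, 'cx': 318.8838624358792, 'cy': 201.6565702831115, 'mount': array([[ 3.40771106e-04,  9.57983603e-01,  2.86822769e-01,
         7.27121119e-02],
       [ 9.99999838e-01, -1.95690115e-04, -5.34487308e-04,
         8.30524961e-04],
       [-4.55901696e-04,  2.86822905e-01, -9.57983514e-01,
        -1.42034527e-01],
       [ 0.00000000e+00,  0.00000000e+00,  0.00000000e+00,
         1.000
[... 1372 characters left out ...]
cup_1 top {'point': [0.4212, -0.1648, 0.0202], 'confidence': 0.52}
cup_1 top {'point': [0.5513, -0.1273, 0.0131], 'confidence': 0.52}
dust_box scene {'point': [0.4883, 0.1811, 0.1276], 'confidence': 0.74}
dust_box scene {'point': [0.4679, 0.151, 0.1106], 'confidence': 0.66}
dust_box top {'point': [0.4904, 0.1865, 0.1277], 'confidence': 0.96}
flap_handle scene {'point': [0.4873, 0.1824, 0.1284], 'confidence': 0.71}
flap_handle top {'point': [0.4927, 0.1892, 0.1263], 'confidence': 0.84}Traceback (most recent call last):
  File "<stdin>", line 9, in <module>
ValueError: it knows: cup, dropper_bottle, dust_box, filter_box, flap, flap_handle, flap_hinge, screw_block, seat, small_carton, tape_roll
```

View pics/scene0.png

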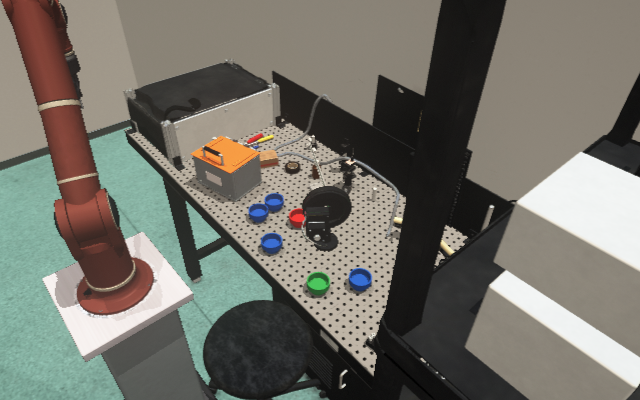

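View pics/top0.png

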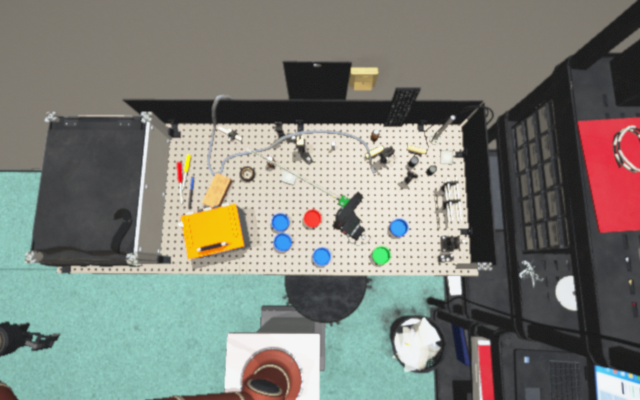

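View pics/wrist0.png

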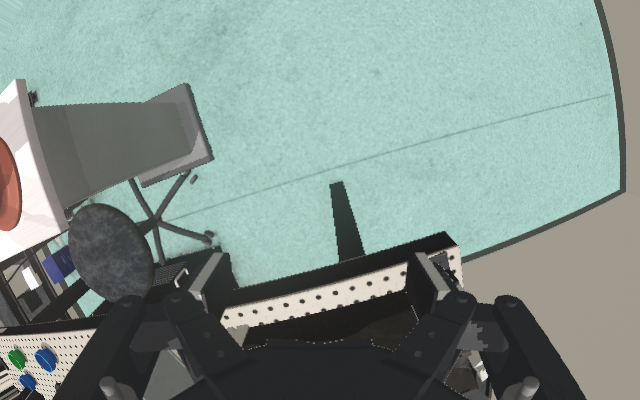

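Blue cups in the top view: (280,222), (282,243), (321,257), (399,228). Red at (312,218) and green at (381,256) are look-alikes. I'll enlarge this and measure the flap.

```bash
cat > h.py <<'E'
from station import robot, grab_frame, get_calibration, workorder, search_frame
import cv2, numpy as np
from scipy.spatial.transform import Rotation as R
def fpx(c): return 200/np.tan(np.radians(c['fov_y']/2))
def tcpT(s):
    T=np.eye(4);T[:3,:3]=R.from_rotvec(s['ee_rot']).as_matrix();T[:3,3]=s['position'];return T
def unproj(c,px,z,T=None,fish=False):
    f=fpx(c);T=c['T'] if T is None else T
    out=[]
    for u,v in np.atleast_2d(px):
        a=(u-c['cx'])/f;b=(v-c['cy'])/f
        if fish:
            r=np.hypot(a,b);k=np.sin(r)/max(r,1e-9);d=np.array([a*k,-b*k,-np.cos(r)])
        else: d=np.array([a,-b,-1])
        d=T[:3,:3]@d;o=T[:3,3];out.append(o+d*(z-o[2])/d[2])
    return np.array(out)
def proj(c,P,T=None,fish=False):
    f=fpx(c);T=c['T'] if T is None else T
    Pc=(np.atleast_2d(P)-T[:3,3])@T[:3,:3];x,y,w=Pc[:,0],-Pc[:,1],-Pc[:,2]
    if fish:
        rr=np.hypot(x,y);th=np.arctan2(rr,w);k=th/np.maximum(rr,1e-9)
        return np.c_[c['cx']+f*k*x,c['cy']+f*k*y]
    return np.c_[c['cx']+f*x/w,c['cy']+f*y/w]
def blue(img):
    h=cv2.cvtColor(img,cv2.COLOR_BGR2HSV);return cv2.inRange(h,(100,120,60),(125,255,255))
def orange(img):
    h=cv2.cvtColor(img,cv2.COLOR_BGR2HSV);return cv2.inRange(h,(8,150,120),(24,255,255))
def blobs(m,amin=40):
    n,l,st,ce=cv2.connectedComponentsWithStats(m);return [(ce[i],st[i],l==i) for i in range(1,n) if st[i][4]>=amin]
def wrist():
    s=robot.get_state();im=grab_frame('wrist');c=get_calibration('wrist');return im,c,tcpT(s)@c['mount'],s
E
python3 - <<'E'
from h import *
im=cv2.imread('pics/top0.png');c=get_calibration('top')
for b in blobs(blue(im)): 
    if b[0][0]<480: print(b[0],b[1],unproj(c,b[0],0.03)[0])
m=orange(im)
m=max(blobs(m),key=lambda b:b[1][4])[2].astype(np.uint8)
cnt=max(cv2.findContours(m,0,2)[0],key=cv2.contourArea)
r=cv2.minAreaRect(cnt);bx=cv2.boxPoints(r);W=unproj(c,bx,0.1285);print(W)
for i in range(4):
    d=W[(i+1)%4]-W[i];print(np.linalg.norm(d),np.degrees(np.arctan2(d[1],d[0])))
print(W.mean(0))
im2=cv2.imread('pics/scene0.png')
cs=get_calibration('scene')
for b in blobs(blue(im2)): print(b[0],b[1][4],unproj(cs,b[0],0.03)[0])
a=cv2.resize(im[180:290,170:430],None,fx=3,fy=3,interpolation=cv2.INTER_CUBIC);cv2.imwrite('pics/crop1.png',a)
E
```

```text
[279.9   221.925] [272 214  17  17 240] [ 0.53269705 -0.01695943  0.03      ]
[398.54771784 227.23651452] [390 219  18  18 241] [ 0.51581839 -0.43826619  0.03      ]
[282.18951613 241.70564516] [273 233  19  18 248] [ 0.46259578 -0.0269313   0.03      ]
[321.38842975 256.15289256] [313 248  18  18 242] [ 0.41295203 -0.16542132  0.03      ]
[463.72903226 347.42580645] [459 328  11  37 155] [ 0.11356499 -0.64331342  0.03      ]
[[0.54163276 0.30721172 0.1285    ]
 [0.58517642 0.12011904 0.1285    ]
 [0.43948336 0.08103573 0.1285    ]
 [0.39768682 0.26429028 0.1285    ]]
0.19209300318834927 -76.89830932006039
0.15084419962697124 -164.9835003247347
0.18796058301073482 102.84819221153074
0.15020880614289825 16.603396773995293
[0.49099484 0.19316419 0.1285    ]
[265.56906077 206.79742173] 543 [ 0.49362306 -0.02635571  0.03      ]
[271.17888563 242.32258065] 341 [ 0.41095293 -0.16920386  0.03      ]
[359.67391304 278.78019324] 414 [ 0.51429767 -0.44140303  0.03      ]
```

View pics/crop1.png

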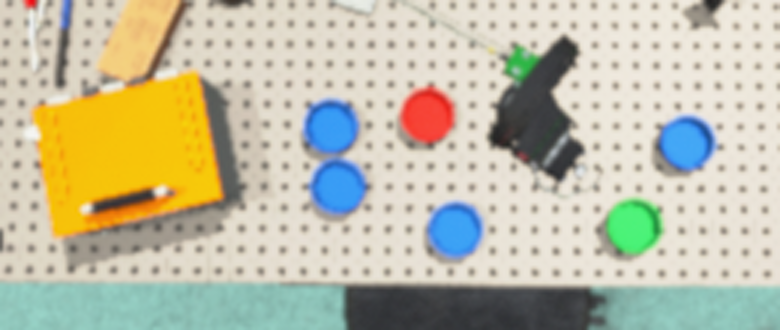

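Four blue cups stand out from the red and green look-alikes, with centres about (0.533,-0.017), (0.463,-0.027), (0.413,-0.165) and (0.516,-0.438). The box is yawed about 14°. I'll move over the box front.

>>> drive_tool:
  steps:
    - [[0,0,0.04,-0.12],[0.01,-0.01,0.08,-0.24],[0.02,-0.04,0.1,-0.36],[0.035,-0.07,0.1,-0.48],[0.05,-0.105,0.11,-0.6],[0.065,-0.14,0.11,-0.72],[0.085,-0.175,0.11,-0.84],[0.1,-0.21,0.11,-0.96]]
  hand: 1

```text
time: 1.12
position: [0.2938, 0.4088, 0.3418]
ee_rot: [1.86, 2.531, 0.002]
ft_force: [0.6, -0.1, -0.2]
grip_width: 0.0856
```

>>> drive_tool:
  steps:
    - [[0.015,-0.03,0,-0.05],[0.03,-0.06,0,-0.05],[0.045,-0.09,0,-0.05],[0.06,-0.12,0,-0.05],[0.075,-0.15,0,-0.05],[0.09,-0.18,0,-0.05],[0.105,-0.21,0,-0.05],[0.12,-0.23,0,-0.05]]

```text
time: 1.78
position: [0.4131, 0.1773, 0.3419]
ee_rot: [1.918, 2.487, 0.0]
ft_force: [0.5, 0.1, 0.3]
grip_width: 0.0853
```

```bash
python3 - <<'E'
from h import *
im,c,T,s=wrist();print(s['time'],s['position'],R.from_rotvec(s['ee_rot']).as_matrix().round(3),s['joint_pos'].round(2))
cv2.imwrite('pics/w1.png',im)
print(search_frame('flap_handle','wrist'))
E
```

```text
1.7833 [0.41313303 0.17732369 0.34187058] [[-0.254  0.967  0.001]
 [ 0.967  0.254 -0.   ]
 [-0.     0.001 -1.   ]] [-0.79  0.21  0.42  1.79 -0.09  1.16 -0.09]
[{'point': [0.4872, 0.202, 0.1287], 'confidence': 0.67}, {'point': [0.6501, 0.2138, 0.0378], 'confidence': 0.38}]
```

View pics/w1.png

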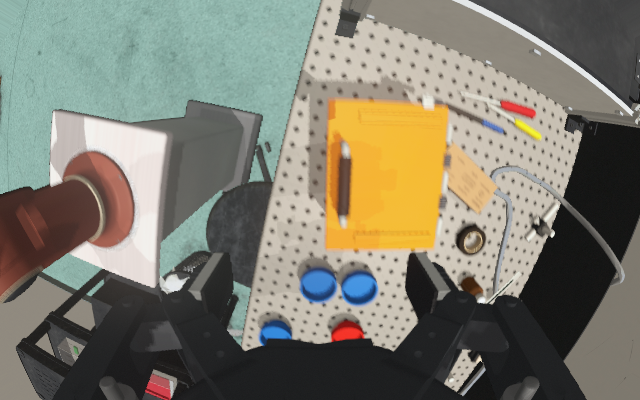

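```bash
python3 - <<'E'
from h import *
im=cv2.imread('pics/w1.png');c=get_calibration('wrist')
import numpy as np
s=robot.get_state();T=tcpT(s)@c['mount']
m=max(blobs(orange(im)),key=lambda b:b[1][4])[2].astype(np.uint8)
cnt=max(cv2.findContours(m,0,2)[0],key=cv2.contourArea)[:,0].astype(float)
W=unproj(c,cnt,0.1285,T,True)[:,:2].astype(np.float32)
r=cv2.minAreaRect(W);print('rect',r,cv2.boxPoints(r))
h=cv2.boxPoints(r)
# dark handle inside flap
g=cv2.cvtColor(im,cv2.COLOR_BGR2HSV)[...,2]
mm=np.zeros_like(g);mm[110:245,335:360]=1
d=((g<110)&(mm>0)).astype(np.uint8)
b=max(blobs(d,20),key=lambda b:b[1][4]);print(b[0],b[1])
ys,xs=np.nonzero(b[2]);H=unproj(c,np.c_[xs,ys].astype(float),0.1655,T,True)[:,:2].astype(np.float32)
print('handle',cv2.minAreaRect(H),cv2.boxPoints(cv2.minAreaRect(H)),H.mean(0))
cv2.imwrite('pics/c2.png',cv2.resize(im[90:260,310:460],None,fx=3.5,fy=3.5,interpolation=cv2.INTER_CUBIC))
E
```

```text
rect ((0.49593883752822876, 0.1913258135318756), (0.14669989049434662, 0.18739914894104004), 13.504386901855469) [[0.40273616 0.26530612]
 [0.44649756 0.08308817]
 [0.5891415  0.11734551]
 [0.5453801  0.29956347]]
[343.52313167 186.26156584] [338 158  12  57 562]
handle ((0.44270071387290955, 0.17745764553546906), (0.010859446600079536, 0.061410434544086456), 13.942288398742676) [[0.4300327  0.20594999]
 [0.4448292  0.14634877]
 [0.45536873 0.1489653 ]
 [0.44057223 0.20856652]] [0.4426737  0.17765789]
```

View pics/c2.png

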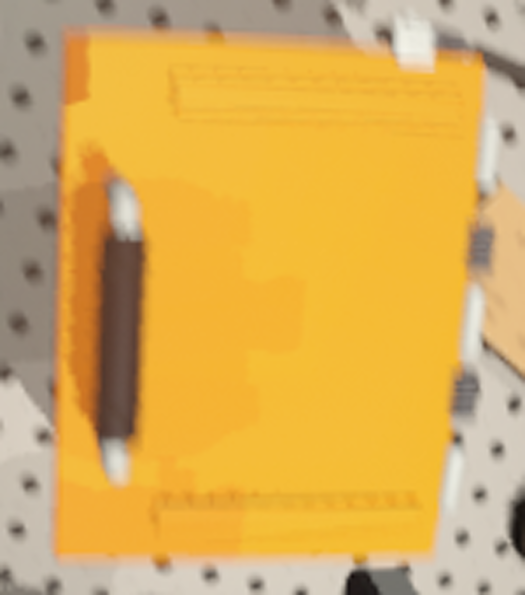

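The flap rectangle measures 147×187 mm at yaw 13.9°, with the handle at (0.4427, 0.1777). The offset of the handle from the flap centre gives the same yaw. Going down around the handle.

>>> drive_tool:
  steps:
    - [[0.01,0,-0.03,-0.014],[0.02,0,-0.06,-0.014],[0.03,0,-0.095,-0.014],[0.03,0,-0.13,-0.014],[0.03,0,-0.16,-0.014],[0.03,0,-0.18,-0.014],[0.03,0,-0.193,-0.014],[0.03,0,-0.193,-0.014]]

```text
time: 2.55
position: [0.4402, 0.1813, 0.1457]
ee_rot: [-1.928, -2.476, 0.008]
ft_force: [-0.7, 0.2, -0.3]
grip_width: 0.0853
```

>>> drive_tool:
  steps:
    - [[0,0,0,0],[0,0,0,0],[0,0,0,0],[0,0,0,0],[0,0,0,0],[0,0,0,0],[0,0,0,0],[0,0,0,0]]
  hand: -1
  squeeze: 40

```text
time: 3.22
position: [0.4387, 0.18, 0.1481]
ee_rot: [-1.928, -2.473, 0.01]
ft_force: [-6.7, -1.3, 6.0]
grip_width: 0.0126
```

```bash
python3 - <<'E'
from h import *
cv2.imwrite('pics/s2.png',cv2.resize(grab_frame('scene')[100:260,150:350],None,fx=3,fy=3,interpolation=cv2.INTER_CUBIC))
s=robot.get_state();print(s['position'],s['ft_force'],s['ft_torque'],s['grip_width'])
# arc plan relative to the present
ex=np.array([np.cos(np.radians(13.9)),np.sin(np.radians(13.9))])
a=np.linspace(0,1.82,25)[1:]
p0=np.radians(180)-np.arctan2(.04,.13);r=np.hypot(.13,.04)
dx=r*np.cos(p0-a)+.13;dz=r*np.sin(p0-a)-.04
for i in range(24): print(a[i].round(3),(dx[i]*ex).round(4),dz[i].round(4))
E
```

```text
[0.43871173 0.17999278 0.14809116] [-6.84904871 -1.43318607  4.72305389] [-0.23964949  1.2249781  -0.03103129] 0.012545199975970032
0.076 [0.0033 0.0008] 0.0097
0.152 [0.0073 0.0018] 0.0192
0.228 [0.012 0.003] 0.0283
0.303 [0.0174 0.0043] 0.037
0.379 [0.0233 0.0058] 0.0453
0.455 [0.0299 0.0074] 0.0531
0.531 [0.037  0.0092] 0.0603
0.607 [0.0447 0.0111] 0.067
0.682 [0.0528 0.0131] 0.073
0.758 [0.0613 0.0152] 0.0784
0.834 [0.0702 0.0174] 0.0832
0.91 [0.0794 0.0196] 0.0872
0.986 [0.0889 0.022 ] 0.0905
1.062 [0.0986 0.0244] 0.093
1.138 [0.1084 0.0268] 0.0948
1.213 [0.1184 0.0293] 0.0958
1.289 [0.1284 0.0318] 0.096
1.365 [0.1384 0.0343] 0.0954
1.441 [0.1483 0.0367] 0.0941
1.517 [0.1581 0.0391] 0.092
1.592 [0.1678 0.0415] 0.0891
1.668 [0.1771 0.0438] 0.0855
1.744 [0.1862 0.0461] 0.0812
1.82 [0.1949 0.0482] 0.0761
```

View pics/s2.png

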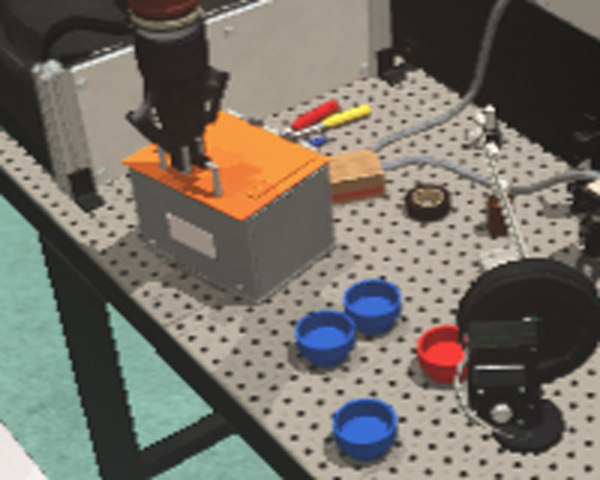

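Handle is gripped at 12.6 mm width. Now I swing it along the arc, taking out the 4 mm offset.

>>> drive_tool:
  steps:
    - [[0.0,0.0,0.01,0],[0.004,0.001,0.019,0],[0.008,0.002,0.028,0],[0.0134,0.0033,0.037,0],[0.0193,0.0048,0.0453,0],[0.0259,0.0064,0.0531,0],[0.033,0.0082,0.0603,0],[0.0407,0.0101,0.067,0]]

```text
time: 3.93
position: [0.4825, 0.1908, 0.2146]
ee_rot: [-1.931, -2.476, 0.003]
ft_force: [0.2, -0.4, -8.0]
grip_width: 0.0128
```

>>> drive_tool:
  steps:
    - [[0.0081,0.002,0.006,0],[0.0166,0.0041,0.0114,0],[0.0255,0.0063,0.0162,0],[0.0347,0.0085,0.0202,0],[0.0442,0.0109,0.0235,0],[0.0539,0.0133,0.026,0],[0.0637,0.0157,0.0278,0],[0.0737,0.0182,0.0288,0]]

```text
time: 4.6
position: [0.5562, 0.209, 0.244]
ee_rot: [-1.931, -2.476, 0.003]
ft_force: [-0.2, -0.8, -1.2]
grip_width: 0.0127
```

>>> drive_tool:
  steps:
    - [[0.01,0.0025,0.0002,0],[0.02,0.005,-0.0004,0],[0.0299,0.0074,-0.0017,0],[0.0397,0.0098,-0.0038,0],[0.0494,0.0122,-0.0067,0],[0.0587,0.0145,-0.0103,0],[0.0678,0.0168,-0.0146,0],[0.075,0.0187,-0.019,0]]

```text
time: 5.27
position: [0.6319, 0.2276, 0.2251]
ee_rot: [-1.931, -2.476, 0.003]
ft_force: [-22.3, -5.7, 37.1]
grip_width: 0.0123
```

```bash
python3 - <<'E'
from h import *
cv2.imwrite('pics/s3.png',cv2.resize(grab_frame('scene')[100:260,150:350],None,fx=3,fy=3,interpolation=cv2.INTER_CUBIC))
s=robot.get_state();print(s['position'],s['ft_force'],s['ft_torque'],s['grip_width'])
E
```

```text
[0.63141618 0.22746536 0.225807  ] [-2.39180353 -0.17131078  0.30064106] [-0.09441878  0.45564477 -0.02118203] 0.0126576267175297
```

View pics/s3.png

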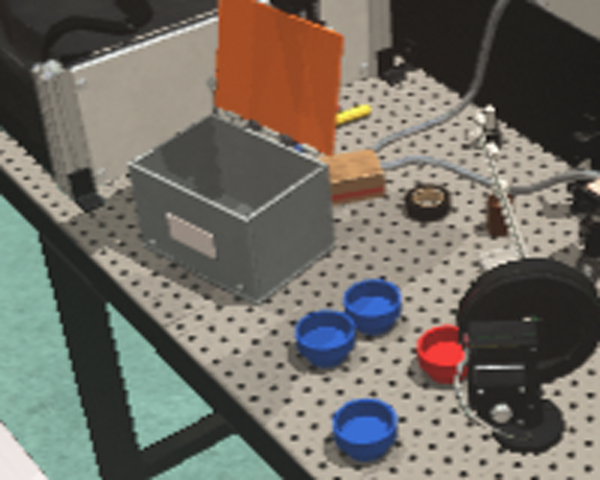

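The flap is at its stop, and the displacement of 198 mm horizontally and +78 mm vertically matches 1.8 rad. I'll release it with a partial opening and rise.

>>> drive_tool:
  steps:
    - [[0,0,0,0],[0,0,0,0],[0,0,0,0],[0,0,0.01,0],[0,0,0.03,0],[0.0,0.0,0.055,0],[0,0,0.085,0],[0,0,0.115,0]]
  hand: -0.36

```text
time: 5.98
position: [0.6306, 0.2277, 0.3407]
ee_rot: [-1.93, -2.475, 0.005]
ft_force: [1.2, 0.1, 0.4]
grip_width: 0.0275
```

>>> drive_tool:
  steps:
    - [[-0.03,-0.01,0,0.12],[-0.06,-0.02,0,0.24],[-0.09,-0.03,0,0.36],[-0.12,-0.04,0,0.48],[-0.14,-0.04,0,0.6],[-0.15,-0.04,0,0.72],[-0.15,-0.04,0,0.84],[-0.15,-0.04,0,0.96]]
  hand: 1

```text
time: 6.65
position: [0.4801, 0.1877, 0.3405]
ee_rot: [-0.559, -3.09, 0.001]
ft_force: [-0.1, 0.1, 0.2]
grip_width: 0.086
```

```bash
python3 - <<'E'
from h import *
im,c,T,s=wrist();print(s['time'],s['position'],R.from_rotvec(s['ee_rot']).as_matrix().round(3)[:,0],s['joint_pos'].round(2))
cv2.imwrite('pics/w3.png',im); t=grab_frame('top');cv2.imwrite('pics/t3.png',t)
cv2.imwrite('pics/t3c.png',cv2.resize(t[180:290,170:430],None,fx=3,fy=3,interpolation=cv2.INTER_CUBIC))
print(search_frame('seat','wrist'),search_frame('seat','top'))
c=get_calibration('top')
for b in blobs(blue(t)): 
    if b[0][0]<450: print(b[0],b[1],unproj(c,b[0],0.03)[0])
E
```

```text
6.65 [0.48012687 0.1877009  0.34054788] [-0.937  0.35   0.002] [-0.55  0.31  0.19  1.63 -0.06  1.21  0.86]
[{'point': [0.5549, 0.2081, 0.1174], 'confidence': 0.86}, {'point': [0.6991, -0.0398, 0.0113], 'confidence': 0.69}] [{'point': [0.5474, 0.2027, 0.0991], 'confidence': 0.78}]
[279.81666667 221.86666667] [272 214  17  17 240] [ 0.53290448 -0.01665701  0.03      ]
[398.54771784 227.23651452] [390 219  18  18 241] [ 0.51581839 -0.43826619  0.03      ]
[282.12749004 241.72111554] [273 233  19  18 251] [ 0.46254033 -0.026714    0.03      ]
[321.35833333 256.1       ] [313 248  18  17 240] [ 0.41313453 -0.16531483  0.03      ]
```

View pics/w3.png

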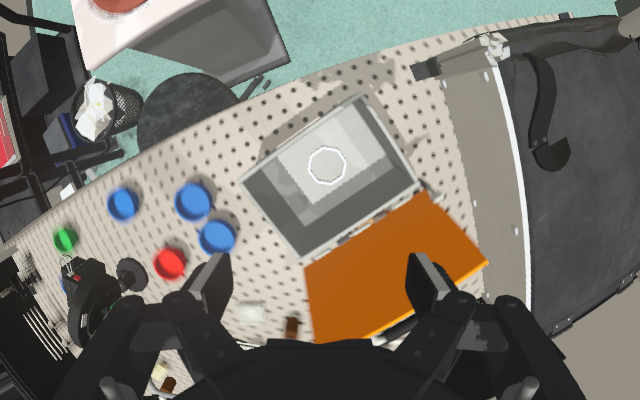

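View pics/t3c.png

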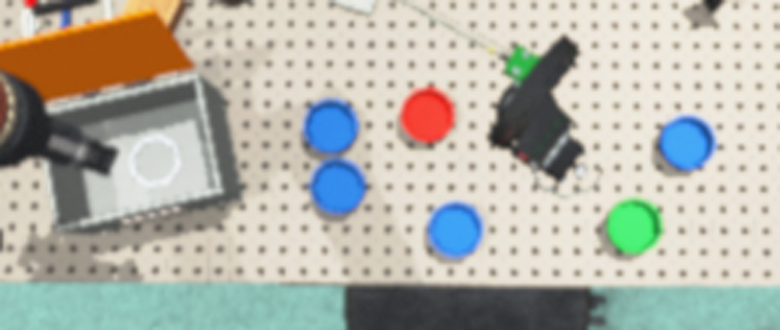

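The flap stays open. The seat ring shows at wrist (327,166) and top ≈(221,233).

```bash
cat > ring.py <<'E'
from h import *
def fit(im,win,c,T,fish,z):
    x0,y0,x1,y1=win
    hs=cv2.cvtColor(im,cv2.COLOR_BGR2HSV)[y0:y1,x0:x1]
    g=hs[...,2].astype(float)
    bg=cv2.medianBlur(hs[...,2],21).astype(float)
    m=(g-bg>14).astype(np.uint8)
    bl=max(blobs(m,10),key=lambda b:b[1][4])
    ys,xs=np.nonzero(bl[2]); P=np.c_[xs+x0,ys+y0].astype(float)
    W=unproj(c,P,z,T,fish)[:,:2]
    A=np.c_[2*W,np.ones(len(W))];q=np.linalg.lstsq(A,(W**2).sum(1),rcond=None)[0]
    r=np.sqrt(q[2]+q[0]**2+q[1]**2);return q[:2],r,len(W),P.mean(0)
E
python3 - <<'E'
from ring import *
c=get_calibration('wrist');s=robot.get_state()
print('w',fit(cv2.imread('pics/w3.png'),(300,138,356,194),c,tcpT(s)@c['mount'],True,0.011))
ct=get_calibration('top')
try: print('t',fit(cv2.imread('pics/t3.png'),(208,221,236,246),ct,None,False,0.011))
except Exception as e: print(e)
print(unproj(ct,(221.4,233.3),0.011))
im=cv2.imread('pics/w3.png')
for b in blobs(blue(im)): 
    P=unproj(c,b[0],0.03,tcpT(s)@c['mount'],True)[0]
    if b[0][1]>150: print(b[0],P)
cv2.imwrite('pics/c3.png',cv2.resize(im[90:270,230:430],None,fx=3.5,fy=3.5,interpolation=cv2.INTER_CUBIC))
E
```

```text
w (array([0.49607893, 0.1956449 ]), np.float64(0.027705876908112298), 290, array([326.83103448, 165.95517241]))
t (array([0.4969675 , 0.20422214]), np.float64(0.03146255044340076), 100, array([218.31, 230.86]))
[[0.49291933 0.19462568 0.011     ]]
[193.03436807 201.5421286 ] [ 0.46679495 -0.02346612  0.03      ]
[121.55239521 204.27994012] [ 0.41858021 -0.16276238  0.03      ]
[216.24426606 237.41169725] [ 0.53653398 -0.01408889  0.03      ]
```

View pics/c3.png

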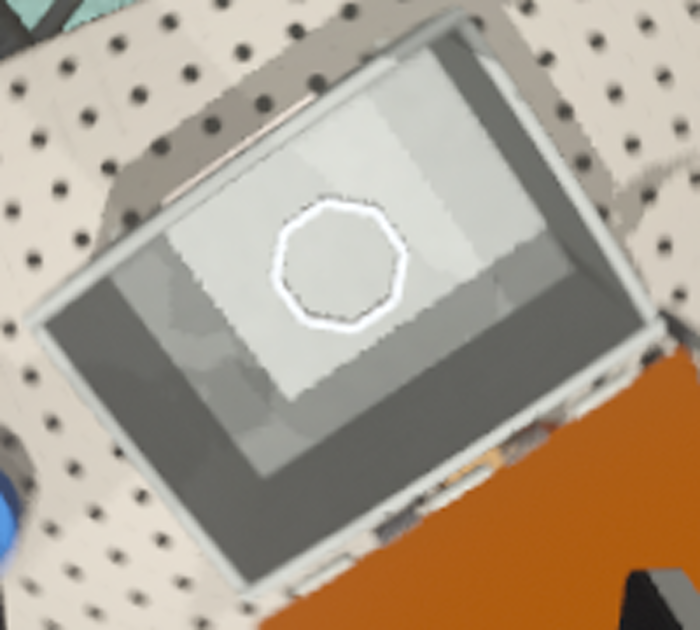

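Top gives the seat at (0.493, 0.1946) and wrist at (0.496, 0.1956). The handle contact supports the top camera, so I use (0.4935, 0.1945). First pick is the cup at (0.463,-0.027), jaws along box-y.

>>> drive_tool:
  steps:
    - [[-0.002,-0.035,0,0.12],[-0.004,-0.07,0,0.24],[-0.008,-0.105,0,0.36],[-0.012,-0.14,-0.02,0.48],[-0.015,-0.175,-0.05,0.6],[-0.017,-0.205,-0.08,0.6],[-0.017,-0.2135,-0.11,0.6],[-0.017,-0.2135,-0.14,0.6]]

```text
time: 7.52
position: [0.4639, -0.0308, 0.1988]
ee_rot: [0.352, -3.121, 0.005]
ft_force: [0.6, -0.2, -0.3]
grip_width: 0.0854
```

```bash
python3 - <<'E'
from h import *
im,c,T,s=wrist();print(s['time'],s['position'],R.from_rotvec(s['ee_rot']).as_matrix().round(3)[:,0],s['joint_pos'].round(2))
cv2.imwrite('pics/w4.png',im)
for b in blobs(blue(im)): 
    print(b[0],b[1],unproj(c,b[0],0.03,T,True)[0])
print(unproj(get_calibration('scene'),(322,241),0))
E
```

```text
7.5167 [ 0.46394842 -0.03081551  0.19875327] [-0.975 -0.222  0.001] [-0.1   0.38  0.16  1.98 -0.08  0.79  1.9 ]
[207.24658635 110.74779116] [ 178   82   57   59 2490] [ 0.41417317 -0.16026812  0.03      ]
[ 34.1708126  158.30348259] [ 25 140  21  41 603] [ 0.51181796 -0.4367133   0.03      ]
[323.65171233 182.95513699] [ 293  153   62   62 2920] [ 0.4632718 -0.0256741  0.03     ]
[318.25       244.36610032] [ 290  217   57   58 2472] [ 0.53191372 -0.01573941  0.03      ]
[[ 0.55144645 -0.24154217  0.        ]]
```

View pics/w4.png

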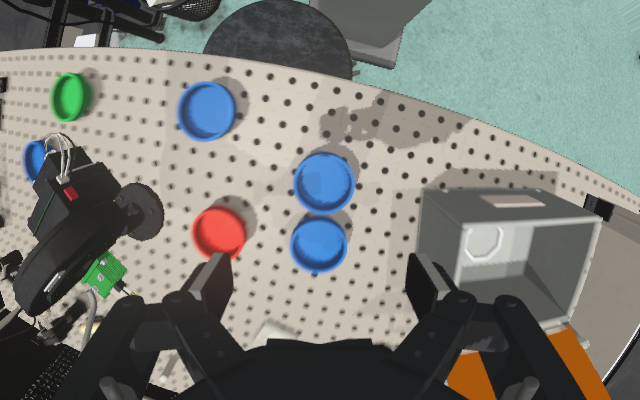

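Wrist now agrees with top: cup at (0.4633,-0.0257), and no other cup is in the way. Descending and gripping.

>>> drive_tool:
  steps:
    - [[0,0,-0.03,0],[0,0,-0.065,0],[0,0,-0.1,0],[0,0,-0.135,0],[0,0,-0.16,0],[0,0,-0.178,0],[0,0,-0.19,0],[0,0,-0.19,0]]

```text
time: 8.23
position: [0.4644, -0.0249, 0.0084]
ee_rot: [0.367, -3.116, -0.001]
ft_force: [-0.9, 0.2, -0.0]
grip_width: 0.0853
```

>>> drive_tool:
  steps:
    - [[0,0,0,0],[0,0,0,0],[0,0,0,0],[0,0,0,0],[0,0,0,0],[0,0,0,0]]
  hand: -1
  squeeze: 30

```text
time: 8.73
position: [0.4661, -0.0255, 0.0114]
ee_rot: [-0.368, 3.117, -0.0]
ft_force: [0.2, 0.4, 7.4]
grip_width: 0.0643
```

>>> drive_tool:
  steps:
    - [[0,0,0.02,0],[0,0,0.05,0],[0,0,0.085,0],[0,0,0.12,0],[0,0,0.16,0],[0,0,0.2,0],[0,0,0.23,0],[0,0,0.23,0]]

```text
time: 9.4
position: [0.4686, -0.0261, 0.2467]
ee_rot: [-0.366, 3.106, -0.003]
ft_force: [0.1, -0.6, -0.3]
grip_width: 0.0642
```

```bash
python3 - <<'E'
from h import *
im,c,T,s=wrist();print(s['time'],s['position'],R.from_rotvec(s['ee_rot']).as_matrix().round(3)[:,0],s['ft_force'],s['grip_width'])
cv2.imwrite('pics/w5.png',im)
for b in blobs(blue(im)): 
    print(b[0],b[1],unproj(c,b[0],s['position'][2]+0.02,T,True)[0])
E
```

```text
9.4 [ 0.46860267 -0.02611305  0.2466634 ] [-0.972 -0.233 -0.014] [ 0.13863906 -0.55165918 -0.27963089] 0.06416178459862744
[216.99840849 101.65729443] [ 190   76   51   52 1885] [ 0.40212318 -0.08309144  0.2666634 ]
[ 54.02107482 146.7776607 ] [ 40 128  31  41 949] [ 0.43633809 -0.17523668  0.2666634 ]
[320.18381694 268.46784754] [  248   199   144   135 14509] [ 0.46354012 -0.02607537  0.2666634 ]
```

View pics/w5.png

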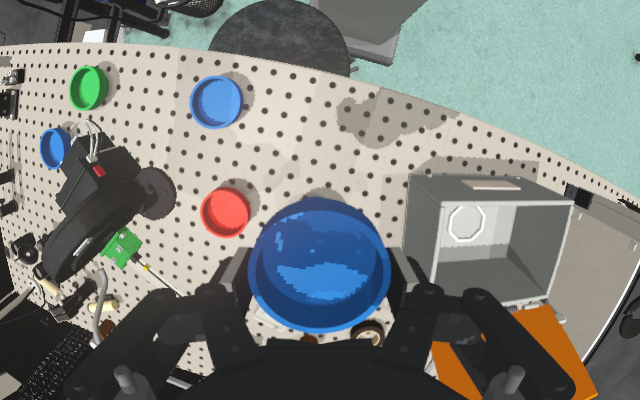

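Cup held (64.2 mm). Moving above the seat.

>>> drive_tool:
  steps:
    - [[0.004,0.03,0,0],[0.008,0.06,0,0],[0.013,0.095,0,0],[0.018,0.13,0,0],[0.023,0.165,0,0],[0.027,0.195,0,0],[0.03,0.215,0,0],[0.0304,0.22,0,0]]

```text
time: 10.12
position: [0.4937, 0.1993, 0.238]
ee_rot: [0.38, -3.115, -0.003]
ft_force: [-0.5, -0.2, -1.1]
grip_width: 0.0643
```

>>> drive_tool:
  steps:
    - [[0,0,0,0],[0,0,0,0],[0,0,0,0],[0,0,0,0]]

```text
time: 10.45
position: [0.4953, 0.192, 0.2399]
ee_rot: [0.363, -3.12, 0.002]
ft_force: [0.3, -0.9, -0.0]
grip_width: 0.0645
```

```bash
cat > held.py <<'E'
from h import *
from scipy.optimize import least_squares
def held():
    im,c,T,s=wrist();Tt=tcpT(s)
    print(s['time'],s['position'].round(4),Tt[:3,0].round(3),s['ft_force'].round(1),s['grip_width'].round(4))
    bl=max(blobs(blue(im)),key=lambda b:b[1][4])
    # rim left/right/top extents (top = toward camera-far side); outline at rim outer circle
    x,y,w,h,_=bl[1]
    th=np.linspace(0,2*np.pi,200)
    def pred(p):
        P=np.c_[p[0]+.032*np.cos(th),p[1]+.032*np.sin(th),np.full(200,p[2]),np.ones(200)]
        W=(P@Tt.T)[:,:3];q=proj(c,W,T,True);return q
    def f(p):
        q=pred(p);return [q[:,0].min()-x,q[:,0].max()-(x+w-1),q[:,1].min()-y]
    r=least_squares(f,[0,0,-.026]);print('held cup rim centre in tool frame (mm)',(r.x*1000).round(1),r.fun.round(2))
    return im,c,T,s,Tt,r.x
E
python3 - <<'E'
from held import *
from ring import fit
im,c,T,s,Tt,p=held()
cv2.imwrite('pics/w6.png',im)
E
```

```text
Traceback (most recent call last):
  File "held.py", line 5, in held
    print(s['time'],s['position'].round(4),Tt[:3,0].round(3),s['ft_force'].round(1),s['grip_width'].round(4))
                                                                                    ^^^^^^^^^^^^^^^^^^^^^
AttributeError: 'float' object has no attribute 'round'
```

```bash
sed -i "s/s\['grip_width'\].round(4)/s['grip_width']/" held.py
python3 - <<'E'
from held import *
im,c,T,s,Tt,p=held()
im,c,T,s,Tt,p=held()
cv2.imwrite('pics/w6.png',im)
t=grab_frame('top');cv2.imwrite('pics/t6.png',cv2.resize(t[180:290,170:300],None,fx=5,fy=5,interpolation=cv2.INTER_CUBIC))
E
```

```text
10.5 [0.4954 0.1924 0.2401] [-0.973 -0.23   0.   ] [-0.6  0.3 -0.9] 0.064176167325638
held cup rim centre in tool frame (mm) [  5.6   0.6 -22.5] [ 0.  0. -0.]
10.55 [0.4955 0.1927 0.2402] [-0.973 -0.231  0.   ] [ 0.1 -0.5 -0.3] 0.0642894819894914
held cup rim centre in tool frame (mm) [  5.6   0.6 -22.5] [-0.  0.  0.]
```

View pics/w6.png

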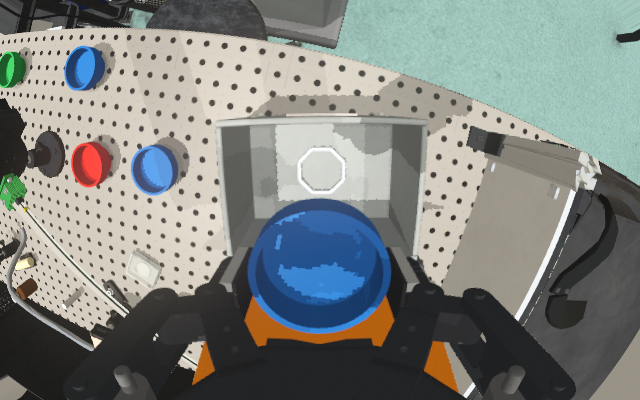

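View pics/t6.png

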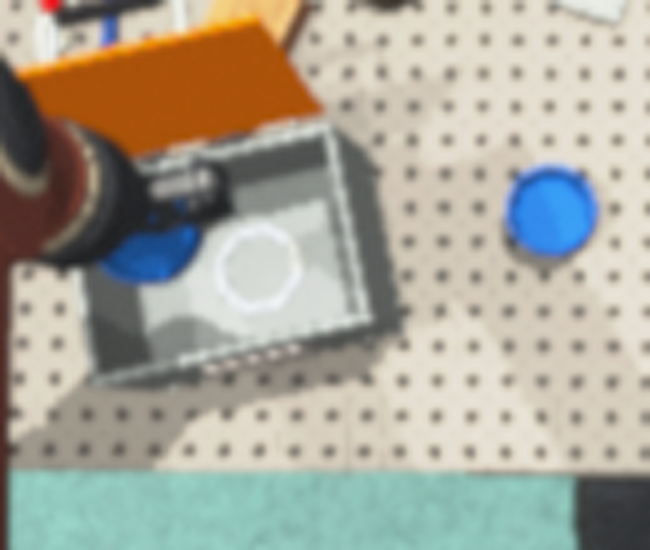

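```bash
python3 - <<'E'
from held import *
from ring import fit
im=cv2.imread('pics/w6.png');c=get_calibration('wrist');s=robot.get_state();T=tcpT(s)@c['mount']
q=fit(im,(292,142,352,198),c,T,True,0.011);print('ring',q)
Tt=tcpT(s);print('ring in tool',(np.linalg.inv(Tt)@np.r_[q[0],.011,1])*1000, s['position'])
# box rim corners top edge z=.122 near: check
print(unproj(c,[(217,122),(427,122)],.122,T,True))
E
python3 - <<'E'
from ring import *
# top ring refined from enlarged picture: subpixel centroid of white ring
im=cv2.imread('pics/t6.png');ct=get_calibration('top')
g=im.min(2);m=np.zeros_like(g);m[215:320,205:310]=255
b=((g>214)&(m>0)).astype(np.uint8);bl=max(blobs(b),key=lambda b:b[1][4]);print(bl[1])
ys,xs=np.nonzero(bl[2]);P=np.c_[(xs+.5)/5-.5+170,(ys+.5)/5-.5+180]
W=unproj(ct,P,.011)[:,:2];A=np.c_[2*W,np.ones(len(W))];q=np.linalg.lstsq(A,(W**2).sum(1),rcond=None)[0];print(q[:2],np.sqrt(q[2]+q[0]**2+q[1]**2))
E
```

```text
ring (array([0.49450129, 0.19650511]), np.float64(0.027790115539742755), 457, array([320.48140044, 170.3654267 ]))
ring in tool [2.31083853e-01 3.22893566e+00 2.29252502e+02 1.00000000e+03] [0.49543801 0.19345309 0.24025313]
[[0.4514773  0.09341441 0.122     ]
 [0.40907668 0.26975368 0.122     ]]
[ 205  222  105   98 5953]
[0.48842617 0.19660392] 0.029824758715877447
```

Ring estimates cluster at (0.494, 0.196). The cup sits about 4.5 mm toward the robot in the grip, so I correct by (+3.8, +3.5) mm and lower.

>>> drive_tool:
  steps:
    - [[0.0038,0.0035,0,0],[0.0038,0.0035,-0.03,0],[0.0038,0.0035,-0.06,0],[0.0038,0.0035,-0.09,0],[0.0038,0.0035,-0.12,0],[0.0038,0.0035,-0.15,0],[0.0038,0.0035,-0.175,0],[0.0038,0.0035,-0.195,0]]

```text
time: 11.32
position: [0.4988, 0.1979, 0.043]
ee_rot: [0.369, -3.118, 0.001]
ft_force: [-0.2, 0.9, -0.6]
grip_width: 0.0646
```

>>> drive_tool:
  steps:
    - [[0,0,0,0],[0,0,-0.004,0],[0,0,-0.008,0],[0,0,-0.012,0],[0,0,-0.016,0],[0,0,-0.02,0],[0,0,-0.024,0],[0,0,-0.028,0]]

```text
time: 11.98
position: [0.4981, 0.1967, 0.0183]
ee_rot: [0.367, -3.117, 0.002]
ft_force: [-6.0, -4.0, 27.7]
grip_width: 0.0641
```

>>> drive_tool:
  steps:
    - [[0,0,0,0],[0,0,0,0],[0,0,0,0],[0,0,0,0]]

```text
time: 12.32
position: [0.4983, 0.1967, 0.0183]
ee_rot: [0.367, -3.118, 0.002]
ft_force: [-2.3, -2.1, 10.6]
grip_width: 0.0643
```

Contact is at TCP 0.018, which is the seated height (it would be 0.022 on top of the ring). Release, rise, look.

>>> drive_tool:
  steps:
    - [[0,0,0,0],[0,0,0,0],[0,0,0,0],[0,0,0.01,0],[0,0,0.04,0],[0,0,0.08,0],[0,0,0.12,0],[0,0,0.16,0]]
  hand: 1

```text
time: 12.98
position: [0.4988, 0.1977, 0.1793]
ee_rot: [0.369, -3.12, 0.0]
ft_force: [1.7, 0.3, -0.2]
grip_width: 0.0856
```

>>> drive_tool:
  steps:
    - [[0,0,0.03,0],[0,0,0.06,0],[0,0,0.09,0],[0,0,0.1,0],[0,0,0.1,0],[0,0,0.1,0]]

```text
time: 13.48
position: [0.4986, 0.1977, 0.2768]
ee_rot: [0.369, -3.119, 0.0]
ft_force: [-0.4, -0.7, -1.0]
grip_width: 0.0854
```

```bash
python3 - <<'E'
from h import *
im,c,T,s=wrist();print(s['time'],s['position'],R.from_rotvec(s['ee_rot']).as_matrix().round(3)[:,0])
cv2.imwrite('pics/w7.png',im)
for b in blobs(blue(im)): print(b[0],b[1],unproj(c,b[0],0.03,T,True)[0],unproj(c,b[0],0.038,T,True)[0])
t=grab_frame('top');ct=get_calibration('top')
for b in blobs(blue(t)): 
    if b[0][0]<450: print('top',b[0],b[1],unproj(ct,b[0],0.03)[0])
E
```

```text
13.4833 [0.4986369  0.19770085 0.27678927] [-0.972 -0.233  0.   ]
[96.7408313  66.48655257] [  79   46   38   41 1227] [ 0.41483575 -0.16021103  0.03      ] [ 0.41511145 -0.1531857   0.038     ]
[163.99292661 160.32891247] [ 142  139   40   45 1131] [ 0.5333106  -0.01307363  0.03      ] [ 0.53114893 -0.00907534  0.038     ]
[317.44977734 166.25581395] [ 292  141   51   51 2021] [0.49601231 0.19599194 0.03      ] [0.49461797 0.19568914 0.038     ]
top [279.88477366 221.94238683] [272 214  17  17 243] [ 0.53263452 -0.01690689  0.03      ]
top [398.54771784 227.23651452] [390 219  18  18 241] [ 0.51581839 -0.43826619  0.03      ]
top [219.07905138 232.45454545] [211 224  18  18 253] [0.49410312 0.19764475 0.03      ]
top [321.36099585 256.13692946] [313 248  18  18 241] [ 0.41300677 -0.16532499  0.03      ]
```

View pics/w7.png

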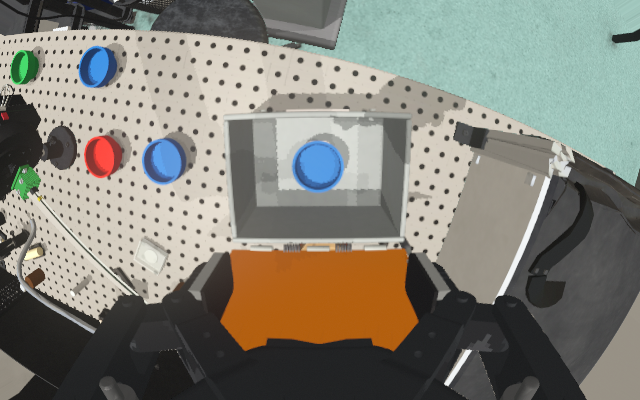

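Cup 1 rests at about (0.4946, 0.196), on the ring. Next is the cup at (0.5325,-0.016).

>>> drive_tool:
  steps:
    - [[0.005,-0.035,0,0],[0.01,-0.07,0,0],[0.016,-0.105,-0.01,0],[0.022,-0.14,-0.03,0],[0.028,-0.175,-0.06,0],[0.033,-0.2,-0.09,0],[0.0347,-0.2137,-0.12,0],[0.0347,-0.2137,-0.15,0]]

```text
time: 14.25
position: [0.5325, -0.0219, 0.124]
ee_rot: [0.356, -3.118, 0.006]
ft_force: [0.8, 0.1, -0.0]
grip_width: 0.0855
```

>>> drive_tool:
  steps:
    - [[0,0,-0.03,0],[0,0,-0.055,0],[0,0,-0.08,0],[0,0,-0.1,0],[0,0,-0.112,0],[0,0,-0.117,0],[0,0,-0.117,0],[0,0,-0.117,0]]

```text
time: 14.92
position: [0.5334, -0.0159, 0.0096]
ee_rot: [0.368, -3.118, -0.0]
ft_force: [-0.3, -0.4, 0.4]
grip_width: 0.0855
```

>>> drive_tool:
  steps:
    - [[0,0,0,0],[0,0,0,0],[0,0,0,0],[0,0,0,0],[0,0,0,0],[0,0,0,0]]
  hand: -1

```text
time: 15.42
position: [0.5345, -0.016, 0.0113]
ee_rot: [-0.368, 3.118, -0.0]
ft_force: [-0.3, -0.6, 6.6]
grip_width: 0.0642
```

>>> drive_tool:
  steps:
    - [[0,0,0.02,0],[0,0,0.05,0],[0,0,0.085,0],[0,0,0.12,0],[0,0,0.16,0],[0,0,0.2,0],[0,0,0.23,0],[0,0,0.25,0]]

```text
time: 16.08
position: [0.5349, -0.016, 0.2642]
ee_rot: [-0.368, 3.114, -0.001]
ft_force: [0.6, 0.1, -1.0]
grip_width: 0.0639
```

>>> drive_tool:
  steps:
    - [[-0.005,0.035,0,0],[-0.01,0.07,0,0],[-0.016,0.105,0,0],[-0.022,0.14,0,0],[-0.028,0.175,0,0],[-0.034,0.2,0,0],[-0.036,0.212,0,0],[-0.036,0.212,0,0]]

```text
time: 16.75
position: [0.4965, 0.1997, 0.2599]
ee_rot: [0.379, -3.118, -0.003]
ft_force: [-0.7, -0.9, -0.9]
grip_width: 0.0639
```

```bash
python3 - <<'E'
from held import *
im,c,T,s,Tt,p=held(); im,c,T,s,Tt,p=held()
cv2.imwrite('pics/w8.png',im)
print('cup world',(Tt@np.r_[p,1])[:3])
E
```

```text
16.75 [0.4965 0.1997 0.2599] [-0.971 -0.239  0.   ] [-0.7 -0.9 -0.9] 0.06391466208592751
held cup rim centre in tool frame (mm) [  2.8   0.6 -21.6] [-0.  0.  0.]
16.8 [0.4976 0.1963 0.2599] [-0.972 -0.235  0.   ] [ 0.7 -2.2 -0.9] 0.06428825076273212
held cup rim centre in tool frame (mm) [  2.8   0.6 -21.6] [-0. -0.  0.]
cup world [0.49465769 0.19629162 0.28153643]
```

View pics/w8.png

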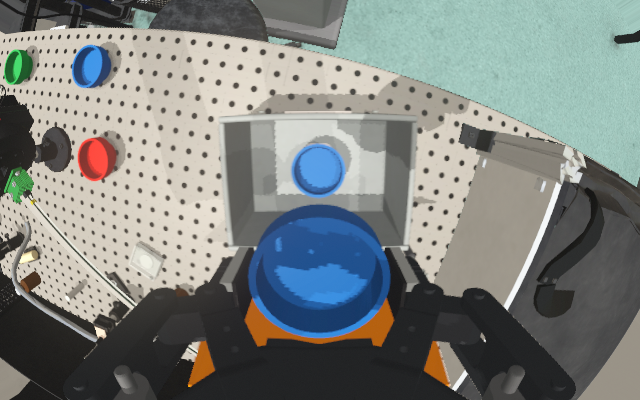

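>>> drive_tool:
  steps:
    - [[-0.0015,0,-0.02,0],[-0.0015,0,-0.05,0],[-0.0015,0,-0.08,0],[-0.0015,0,-0.11,0],[-0.0015,0,-0.14,0],[-0.0015,0,-0.165,0],[-0.0015,0,-0.185,0],[-0.0015,0,-0.195,0]]

```text
time: 17.52
position: [0.4961, 0.1919, 0.0628]
ee_rot: [0.361, -3.117, 0.006]
ft_force: [-1.1, 0.8, -0.6]
grip_width: 0.0642
```

>>> drive_tool:
  steps:
    - [[0,0,-0.004,0],[0,0,-0.008,0],[0,0,-0.012,0],[0,0,-0.016,0],[0,0,-0.02,0],[0,0,-0.025,0],[0,0,-0.0295,0],[0,0,-0.0295,0]]

```text
time: 18.18
position: [0.4957, 0.1961, 0.0371]
ee_rot: [0.37, -3.119, -0.0]
ft_force: [-3.9, -1.4, 13.7]
grip_width: 0.0641
```

>>> drive_tool:
  steps:
    - [[0,0,0,0],[0,0,0,0],[0,0,0,0]]

```text
time: 18.43
position: [0.4958, 0.1961, 0.0372]
ee_rot: [0.37, -3.119, -0.0]
ft_force: [-3.9, -1.3, 12.5]
grip_width: 0.0641
```

>>> drive_tool:
  steps:
    - [[0,0,0,0],[0,0,0,0],[0,0,0,0],[0,0,0.01,0],[0,0,0.04,0],[0,0,0.08,0],[0,0,0.12,0],[0,0,0.16,0]]
  hand: 1

```text
time: 19.1
position: [0.4959, 0.1959, 0.1977]
ee_rot: [0.369, -3.119, 0.0]
ft_force: [0.9, 1.0, 0.5]
grip_width: 0.0855
```

>>> drive_tool:
  steps:
    - [[0,0,0.03,0],[0,0,0.06,0],[0,0,0.08,0],[0,0,0.08,0],[0,0,0.08,0]]

```text
time: 19.52
position: [0.4967, 0.1962, 0.2771]
ee_rot: [-0.368, 3.117, 0.001]
ft_force: [-0.0, -0.7, -0.3]
grip_width: 0.0857
```

```bash
python3 - <<'E'
from h import *
im,c,T,s=wrist();print(s['time'],s['position'],R.from_rotvec(s['ee_rot']).as_matrix().round(3)[:,0])
cv2.imwrite('pics/w9.png',im)
for b in blobs(blue(im)): print(b[0],b[1],unproj(c,b[0],0.03,T,True)[0],unproj(c,b[0],0.054,T,True)[0])
t=grab_frame('top');ct=get_calibration('top')
for b in blobs(blue(t)): 
    if b[0][0]<450: print('top',b[0],b[1],unproj(ct,b[0],0.03)[0],unproj(ct,b[0],0.055)[0])
cv2.imwrite('pics/c9.png',cv2.resize(im[100:260,220:420],None,fx=3.5,fy=3.5,interpolation=cv2.INTER_CUBIC))
E
```

```text
19.5167 [0.49671741 0.1962431  0.27713163] [-0.972 -0.233 -0.003]
[96.89392713 67.31255061] [  79   47   38   41 1235] [ 0.41489881 -0.16026863  0.03      ] [ 0.41557412 -0.13929495  0.054     ]
[319.11821791 168.83193648] [ 293  142   54   54 2267] [0.49772535 0.19774446 0.03      ] [0.49328979 0.19662669 0.054     ]
top [398.54771784 227.23651452] [390 219  18  18 241] [ 0.51581839 -0.43826619  0.03      ] [ 0.51301384 -0.43329315  0.055     ]
top [217.87719298 232.29122807] [209 223  19  19 285] [0.4946608  0.20194215 0.03      ] [0.49226271 0.19461578 0.055     ]
top [321.32083333 256.14166667] [313 248  18  18 240] [ 0.41298962 -0.1651846   0.03      ] [ 0.41216057 -0.16545789  0.055     ]
```

View pics/c9.png

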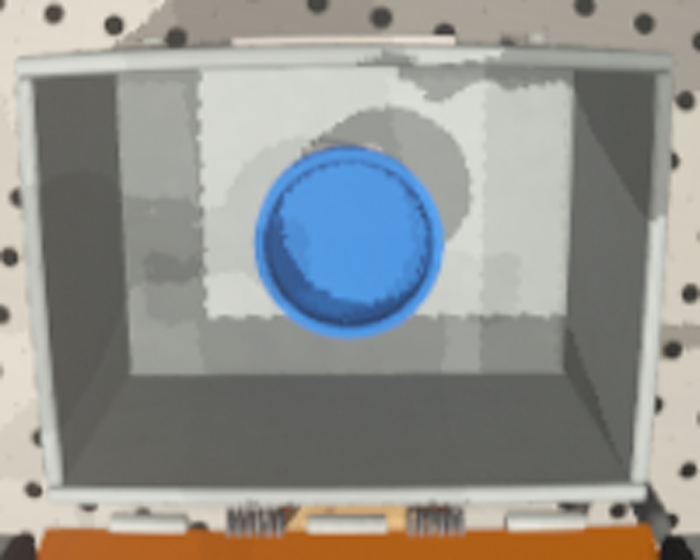

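Cup 2 nested in cup 1. Now the cup at (0.4135,-0.1645).

>>> drive_tool:
  steps:
    - [[-0.006,-0.035,0,0],[-0.015,-0.07,0,0],[-0.024,-0.105,0,0],[-0.033,-0.14,0,0],[-0.042,-0.175,0,0],[-0.05,-0.21,0,0],[-0.058,-0.245,-0.02,0],[-0.066,-0.28,-0.04,0]]

```text
time: 20.28
position: [0.4297, -0.0854, 0.2349]
ee_rot: [-0.369, 3.119, -0.0]
ft_force: [0.7, 0.0, -0.9]
grip_width: 0.0854
```

>>> drive_tool:
  steps:
    - [[-0.008,-0.03,-0.02,0],[-0.014,-0.06,-0.05,0],[-0.0157,-0.0805,-0.08,0],[-0.0157,-0.0805,-0.1,0],[-0.0157,-0.0805,-0.1,0],[-0.0157,-0.0805,-0.1,0]]

```text
time: 20.78
position: [0.4132, -0.1638, 0.1342]
ee_rot: [0.368, -3.115, -0.004]
ft_force: [0.8, -0.0, 0.8]
grip_width: 0.0857
```

```bash
python3 - <<'E'
from h import *
im,c,T,s=wrist();print(s['time'],s['position'],R.from_rotvec(s['ee_rot']).as_matrix().round(3)[:,0],s['joint_pos'].round(2))
cv2.imwrite('pics/w10.png',im)
for b in blobs(blue(im)): print(b[0],b[1],unproj(c,b[0],0.03,T,True)[0])
E
```

```text
20.7833 [ 0.41324503 -0.16375956  0.13419472] [-0.973 -0.233  0.004] [ 0.18  0.46  0.21  2.11 -0.17  0.59  2.31]
[316.16552788 202.1282786 ] [ 277  164   78   78 4537] [ 0.41490962 -0.16469161  0.03      ]
[ 64.69847127 232.23932525] [  42  206   46   55 1897] [ 0.5156078 -0.4333514  0.03     ]
[580.66883117 338.16883117] [571 328  21  22 154] [0.5325112  0.27675737 0.03      ]
```

View pics/w10.png

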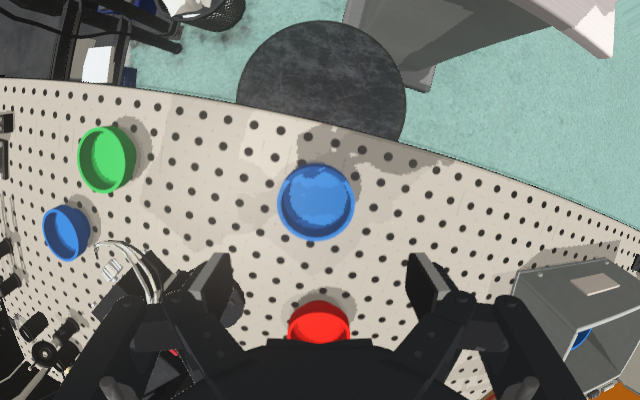

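>>> drive_tool:
  steps:
    - [[0.001,0,0,-0.12],[0.001,0,-0.03,-0.24],[0.001,0,-0.06,-0.24],[0.001,0,-0.085,-0.24],[0.001,0,-0.105,-0.24],[0.001,0,-0.12,-0.24],[0.001,0,-0.1255,-0.24],[0.001,0,-0.1255,-0.24]]

```text
time: 21.5
position: [0.4164, -0.1636, 0.0101]
ee_rot: [0.005, 3.141, 0.001]
ft_force: [-0.7, -0.5, 0.8]
grip_width: 0.0856
```

>>> drive_tool:
  steps:
    - [[0,0,0,0],[0,0,0,0],[0,0,0,0],[0,0,0,0],[0,0,0,0],[0,0,0,0]]
  hand: -1

```text
time: 22.0
position: [0.4169, -0.1645, 0.0117]
ee_rot: [0.006, 3.138, -0.001]
ft_force: [0.5, 0.9, 6.3]
grip_width: 0.0637
```

>>> drive_tool:
  steps:
    - [[0,0,0.02,0],[0,0,0.05,0],[0,0,0.085,0],[0,0,0.12,0],[0,0,0.16,0],[0.005,0.025,0.2,0],[0.014,0.06,0.23,0.12],[0.022,0.095,0.25,0.24]]

```text
time: 22.67
position: [0.436, -0.0784, 0.2586]
ee_rot: [-0.37, 3.114, -0.004]
ft_force: [1.1, 0.8, -0.8]
grip_width: 0.0637
```

>>> drive_tool:
  steps:
    - [[0.008,0.035,0.01,0],[0.017,0.07,0.02,0],[0.026,0.105,0.02,0],[0.035,0.14,0.02,0],[0.044,0.175,0.02,0],[0.052,0.21,0.02,0],[0.059,0.245,0.02,0],[0.0595,0.265,0.02,0]]

```text
time: 23.33
position: [0.4951, 0.1924, 0.2753]
ee_rot: [-0.376, 3.117, 0.004]
ft_force: [-0.9, 0.1, -0.3]
grip_width: 0.0634
```

>>> drive_tool:
  steps:
    - [[0,0,0,0],[0,0,0,0],[0,0,0,0]]

```text
time: 23.58
position: [0.4949, 0.1859, 0.2752]
ee_rot: [-0.367, 3.12, -0.002]
ft_force: [0.2, -0.4, -0.8]
grip_width: 0.0637
```

```bash
python3 - <<'E'
from held import *
im,c,T,s,Tt,p=held()
cv2.imwrite('pics/w11.png',im)
print('cup world',(Tt@np.r_[p,1])[:3])
E
```

```text
23.5833 [0.4949 0.1859 0.2752] [-0.973 -0.232  0.   ] [ 0.2 -0.4 -0.8] 0.06365171317508773
held cup rim centre in tool frame (mm) [ 25.5   0.6 -12.7] [ 0.  0. -0.]
cup world [0.47000233 0.18062291 0.28787448]
```

View pics/w11.png

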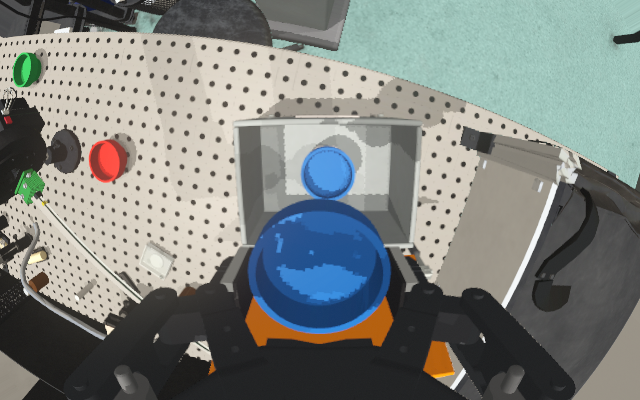

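>>> drive_tool:
  steps:
    - [[0.003,0.01,0,0],[0.003,0.01,-0.03,0],[0.003,0.01,-0.06,0],[0.003,0.01,-0.09,0],[0.003,0.01,-0.12,0],[0.003,0.01,-0.145,0],[0.003,0.01,-0.16,0],[0.003,0.01,-0.16,0]]

```text
time: 24.3
position: [0.4962, 0.196, 0.1117]
ee_rot: [0.366, -3.113, 0.003]
ft_force: [0.5, -0.4, -0.8]
grip_width: 0.0638
```

>>> drive_tool:
  steps:
    - [[0,0,-0.01,0],[0,0,-0.02,0],[0,0,-0.03,0],[0,0,-0.03,0]]

```text
time: 24.63
position: [0.4974, 0.1969, 0.0835]
ee_rot: [0.368, -3.117, 0.001]
ft_force: [-0.6, 0.3, -0.3]
grip_width: 0.0636
```

Now the last 29 mm, slowly.

>>> drive_tool:
  steps:
    - [[0,0,-0.004,0],[0,0,-0.008,0],[0,0,-0.012,0],[0,0,-0.016,0],[0,0,-0.02,0],[0,0,-0.025,0],[0,0,-0.029,0],[0,0,-0.029,0]]

```text
time: 25.3
position: [0.4978, 0.1971, 0.055]
ee_rot: [0.369, -3.119, 0.001]
ft_force: [-1.0, 0.1, -1.3]
grip_width: 0.0636
```

>>> drive_tool:
  steps:
    - [[0,0,0,0],[0,0,0,0],[0,0,0,0]]

```text
time: 25.55
position: [0.4983, 0.1973, 0.0559]
ee_rot: [-0.369, 3.12, 0.0]
ft_force: [-0.5, -0.2, -0.2]
grip_width: 0.0637
```

>>> drive_tool:
  steps:
    - [[0,0,-0.001,0],[0,0,-0.002,0],[0,0,-0.002,0],[0,0,-0.002,0]]

```text
time: 25.88
position: [0.4984, 0.1972, 0.054]
ee_rot: [-0.369, 3.119, -0.0]
ft_force: [0.1, -0.1, 1.3]
grip_width: 0.0639
```

>>> drive_tool:
  steps:
    - [[0,0,0,0],[0,0,0,0],[0,0,0,0],[0,0,0.01,0],[0,0,0.04,0],[0,0,0.08,0],[0,0,0.12,0],[0,0,0.16,0]]
  hand: 1

```text
time: 26.55
position: [0.4977, 0.197, 0.2162]
ee_rot: [0.368, -3.12, 0.0]
ft_force: [0.8, 1.6, -0.0]
grip_width: 0.0852
```

>>> drive_tool:
  steps:
    - [[0,0,0.03,0],[0,0,0.06,0],[0,0,0.07,0],[0,0,0.07,0],[0,0,0.07,0]]

```text
time: 26.97
position: [0.4977, 0.1971, 0.2836]
ee_rot: [0.369, -3.119, 0.0]
ft_force: [-0.7, -0.2, -0.5]
grip_width: 0.0852
```

```bash
python3 - <<'E'
from h import *
im,c,T,s=wrist();print(s['time'],s['position'],R.from_rotvec(s['ee_rot']).as_matrix().round(3)[:,0])
cv2.imwrite('pics/w12.png',im)
for b in blobs(blue(im)): print(b[0],b[1],unproj(c,b[0],0.072,T,True)[0])
t=grab_frame('top');ct=get_calibration('top')
for b in blobs(blue(t)): 
    if b[0][0]<450: print('top',b[0],b[1],unproj(ct,b[0],0.03)[0],unproj(ct,b[0],0.073)[0])
cv2.imwrite('pics/c12.png',cv2.resize(im[100:260,220:420],None,fx=3.5,fy=3.5,interpolation=cv2.INTER_CUBIC))
cv2.imwrite('pics/t12.png',cv2.resize(t[180:290,170:430],None,fx=3,fy=3,interpolation=cv2.INTER_CUBIC))
E
```

```text
26.9667 [0.49765516 0.19708378 0.28355036] [-0.972 -0.233  0.001]
[318.67592225 171.60174534] [ 292  142   55   59 2521] [0.49468804 0.19690621 0.072     ]
top [398.54771784 227.23651452] [390 219  18  18 241] [ 0.51581839 -0.43826619  0.03      ] [ 0.51099455 -0.42971256  0.073     ]
top [217.14641745 231.23987539] [207 222  22  19 321] [0.49837824 0.20475177 0.03      ] [0.49413069 0.19205757 0.073     ]
```

View pics/c12.png

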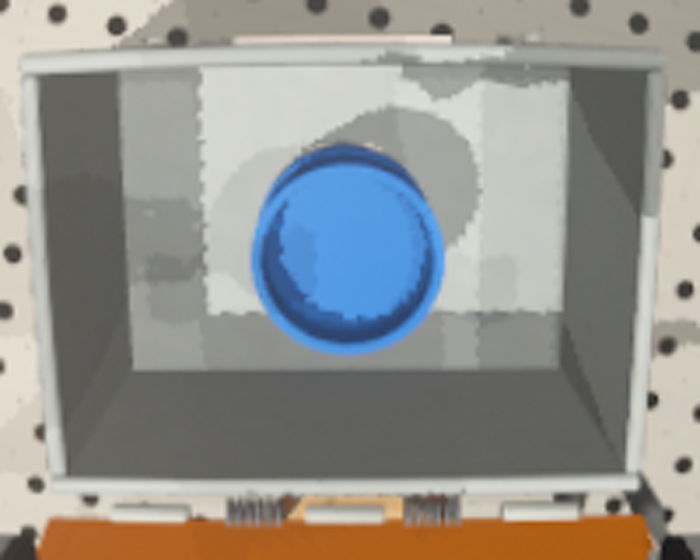

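View pics/t12.png

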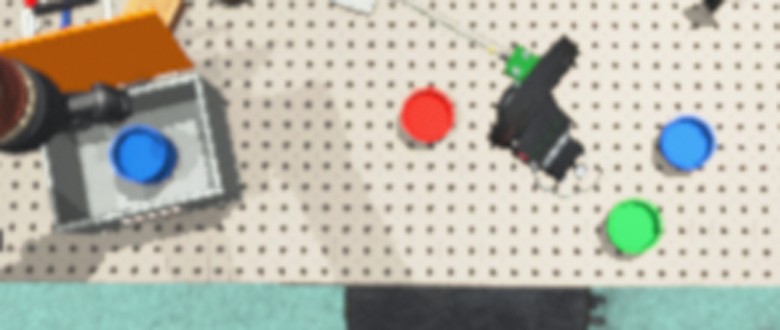

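Three are nested, with the stack at about (0.4947, 0.197). The last blue cup, at top (398.5,227), is at (0.516,-0.438) beyond the stage; the green one at (0.42,-0.375) is not meant. I carry the tool high and on the robot side of the stage.

>>> drive_tool:
  steps:
    - [[-0.005,-0.035,0.015,-0.055],[-0.012,-0.073,0.03,-0.11],[-0.019,-0.11,0.04,-0.165],[-0.026,-0.147,0.045,-0.22],[-0.033,-0.184,0.047,-0.275],[-0.04,-0.22,0.047,-0.33],[-0.047,-0.256,0.047,-0.385],[-0.054,-0.292,0.047,-0.44]]

```text
time: 27.73
position: [0.4427, -0.0961, 0.3291]
ee_rot: [-0.325, -3.121, 0.0]
ft_force: [2.0, -0.1, 0.2]
grip_width: 0.0855
```

>>> drive_tool:
  steps:
    - [[-0.005,-0.035,0,0],[-0.01,-0.07,0,0],[-0.01,-0.105,0,0],[0.0,-0.14,0,0],[0.01,-0.175,0,0],[0.02,-0.21,0,0],[0.03,-0.245,0,0],[0.042,-0.28,0,0]]

```text
time: 28.4
position: [0.4856, -0.3759, 0.3282]
ee_rot: [-0.322, -3.121, -0.004]
ft_force: [0.3, 0.6, 0.1]
grip_width: 0.0856
```

>>> drive_tool:
  steps:
    - [[0.014,-0.03,0,0],[0.025,-0.055,0,0],[0.025,-0.055,0,0]]

```text
time: 28.65
position: [0.5102, -0.4345, 0.3257]
ee_rot: [-0.329, -3.118, 0.002]
ft_force: [-1.0, -0.5, -0.1]
grip_width: 0.0851
```

```bash
python3 - <<'E'
from h import *
im,c,T,s=wrist();print(s['time'],s['position'],R.from_rotvec(s['ee_rot']).as_matrix().round(3)[:,0],s['joint_pos'].round(2))
cv2.imwrite('pics/w13.png',im)
for b in blobs(blue(im)): print(b[0],b[1],unproj(c,b[0],0.03,T,True)[0])
t=grab_frame('top');ct=get_calibration('top')
for b in blobs(blue(t)): 
    if b[0][0]<450: print('top',b[0],b[1],unproj(ct,b[0],0.03)[0])
E
```

```text
28.65 [ 0.51016254 -0.43447267  0.32568844] [-0.978  0.209  0.006] [ 0.43  0.63  0.48  1.2  -0.28  1.38  2.25]
[172.36764706  23.95588235] [168  15  11  21  68] [ 0.24584417 -0.60398305  0.03      ]
[634.63366337 107.3630363 ] [628  93  12  33 303] [0.49954015 0.26717995 0.03      ]
[317.93576017 168.4882227 ] [ 297  148   43   44 1401] [ 0.51667741 -0.43670701  0.03      ]
[636.87096774 180.38709677] [635 172   5  18  62] [0.66769065 0.28062773 0.03      ]
top [217.16770186 231.22049689] [207 222  22  19 322] [0.49844742 0.2046802  0.03      ]
```

View pics/w13.png

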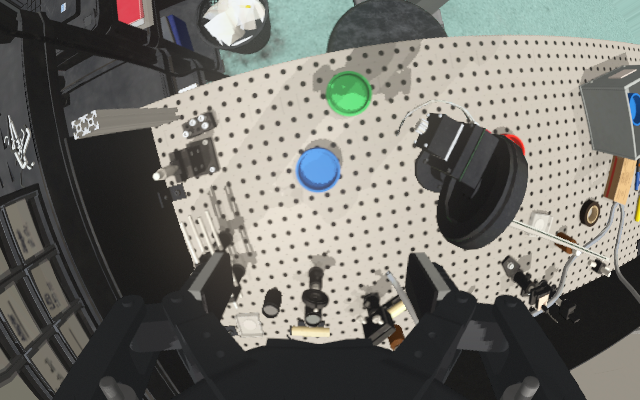

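>>> drive_tool:
  steps:
    - [[0.005,-0.002,-0.03,0],[0.005,-0.002,-0.07,0],[0.005,-0.002,-0.11,0],[0.005,-0.002,-0.15,0],[0.005,-0.002,-0.185,0],[0.005,-0.002,-0.215,0],[0.005,-0.002,-0.24,0],[0.005,-0.002,-0.24,0]]

```text
time: 29.42
position: [0.5133, -0.4261, 0.0843]
ee_rot: [-0.318, -3.114, -0.015]
ft_force: [0.1, 1.0, -1.0]
grip_width: 0.0854
```

```bash
python3 - <<'E'
from h import *
im,c,T,s=wrist();print(s['time'],s['position'],R.from_rotvec(s['ee_rot']).as_matrix().round(3)[:,0],s['joint_pos'].round(2))
cv2.imwrite('pics/w14.png',im)
for b in blobs(blue(im),300): print(b[0],b[1],unproj(c,b[0],0.03,T,True)[0])
E
```

```text
29.4167 [ 0.5132708  -0.42607499  0.08428715] [-0.979  0.202  0.012] [ 0.45  0.83  0.4   1.51 -0.38  0.89  2.34]
[300.61897746 231.80654192] [ 254  185   95   94 6787] [ 0.51786778 -0.43839996  0.03      ]
```

View pics/w14.png

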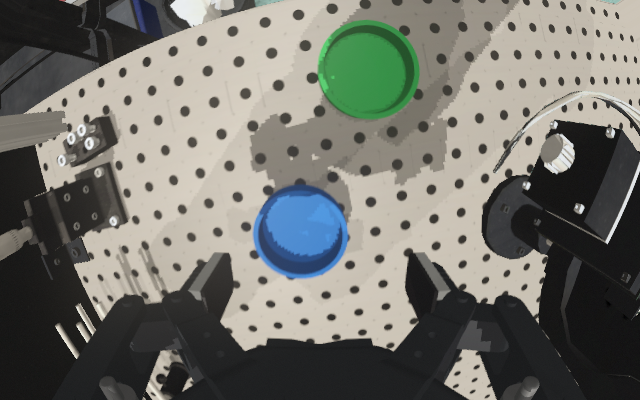

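>>> drive_tool:
  steps:
    - [[0,0,0,0],[0,0,0,0],[0,0,0,0],[0,0,0,0]]

```text
time: 29.8
position: [0.517, -0.4324, 0.0929]
ee_rot: [0.321, 3.122, -0.003]
ft_force: [-0.4, -0.2, -0.2]
grip_width: 0.0857
```

>>> drive_tool:
  steps:
    - [[0,-0.0045,-0.02,0],[0,-0.0045,-0.04,0],[0,-0.0045,-0.055,0],[0,-0.0045,-0.065,0],[0,-0.0045,-0.07,0],[0,-0.0045,-0.07,0],[0,-0.0045,-0.07,0]]

```text
time: 30.38
position: [0.5166, -0.4367, 0.0216]
ee_rot: [0.321, 3.124, -0.002]
ft_force: [0.0, 0.4, -0.2]
grip_width: 0.0856
```

>>> drive_tool:
  steps:
    - [[0,0,-0.006,0],[0,0,-0.0115,0],[0,0,-0.0115,0],[0,0,-0.0115,0]]

```text
time: 30.72
position: [0.5161, -0.436, 0.009]
ee_rot: [-0.321, -3.125, -0.001]
ft_force: [-0.9, -0.2, -0.2]
grip_width: 0.0853
```

>>> drive_tool:
  steps:
    - [[0,0,0,0],[0,0,0,0],[0,0,0,0],[0,0,0,0],[0,0,0,0],[0,0,0,0]]
  hand: -1

```text
time: 31.22
position: [0.5166, -0.4367, 0.0101]
ee_rot: [0.321, 3.124, -0.002]
ft_force: [-0.5, -0.0, 6.0]
grip_width: 0.0648
```

>>> drive_tool:
  steps:
    - [[0,0,0.02,0],[0,0,0.055,0],[0,0,0.09,0],[0,0,0.13,0],[0,0,0.17,0],[0,0,0.21,0],[0,0,0.25,0],[0,0,0.29,0]]

```text
time: 31.88
position: [0.5157, -0.4355, 0.3006]
ee_rot: [-0.321, -3.124, -0.002]
ft_force: [1.6, -0.2, -0.7]
grip_width: 0.0643
```

>>> drive_tool:
  steps:
    - [[-0.015,0.01,0.02,0],[-0.03,0.04,0.03,0],[-0.045,0.075,0.03,0],[-0.055,0.11,0.03,0],[-0.065,0.145,0.03,0],[-0.075,0.18,0.03,0],[-0.08,0.215,0.03,0],[-0.08,0.25,0.03,0]]

```text
time: 32.55
position: [0.4341, -0.1847, 0.3289]
ee_rot: [-0.323, -3.123, -0.001]
ft_force: [0.4, 0.6, -0.0]
grip_width: 0.0645
```

>>> drive_tool:
  steps:
    - [[0.0,0.035,0,0.055],[0.006,0.072,0,0.11],[0.013,0.109,0,0.165],[0.02,0.146,0,0.22],[0.027,0.183,0,0.275],[0.034,0.22,0,0.33],[0.041,0.257,0,0.385],[0.048,0.294,0,0.44]]

```text
time: 33.22
position: [0.4836, 0.1096, 0.3289]
ee_rot: [0.373, -3.118, 0.0]
ft_force: [1.1, -0.0, -0.9]
grip_width: 0.0648
```

>>> drive_tool:
  steps:
    - [[0.006,0.035,0,0],[0.012,0.07,0,0],[0.0135,0.087,-0.02,0],[0.0135,0.087,-0.04,0],[0.0135,0.087,-0.055,0],[0.0135,0.087,-0.055,0],[0.0135,0.087,-0.055,0]]

```text
time: 33.8
position: [0.4971, 0.1944, 0.2734]
ee_rot: [0.368, -3.117, 0.002]
ft_force: [-0.1, -0.5, -0.3]
grip_width: 0.0649
```

```bash
python3 - <<'E'
from held import *
im,c,T,s,Tt,p=held()
cv2.imwrite('pics/w15.png',im)
m=blue(im)
print('cols/rows of rim', blobs(m,300)[0][1], [b[1] for b in blobs(m,300)])
E
```

```text
33.8 [0.4971 0.1944 0.2734] [-0.973 -0.233  0.003] [-0.1 -0.5 -0.3] 0.06489846837430811
held cup rim centre in tool frame (mm) [  1.    0.6 -22.5] [0. 0. 0.]
cols/rows of rim [ 294  145   56   61 2672] [array([ 294,  145,   56,   61, 2672], dtype=int32), array([  248,   210,   143,   133, 14770], dtype=int32)]
```

View pics/w15.png

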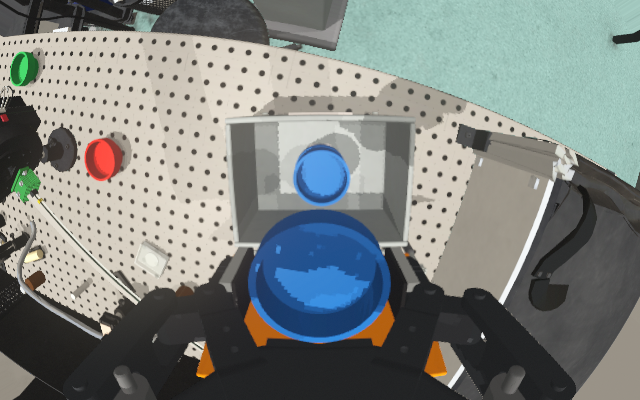

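>>> drive_tool:
  steps:
    - [[-0.003,0.002,0,0],[-0.003,0.002,-0.03,0],[-0.003,0.002,-0.06,0],[-0.003,0.002,-0.09,0],[-0.003,0.002,-0.12,0],[-0.003,0.002,-0.145,0],[-0.003,0.002,-0.165,0],[-0.003,0.002,-0.17,0]]

```text
time: 34.52
position: [0.4934, 0.1964, 0.1024]
ee_rot: [0.368, -3.116, 0.001]
ft_force: [0.2, 0.4, 0.7]
grip_width: 0.0641
```

>>> drive_tool:
  steps:
    - [[0,0,0,0],[0,0,-0.004,0],[0,0,-0.009,0],[0,0,-0.014,0],[0,0,-0.019,0],[0,0,-0.024,0],[0,0,-0.029,0],[0,0,-0.032,0]]

```text
time: 35.18
position: [0.4944, 0.1967, 0.0716]
ee_rot: [0.369, -3.119, 0.0]
ft_force: [0.1, -0.2, 0.7]
grip_width: 0.0647
```

>>> drive_tool:
  steps:
    - [[0,0,0,0],[0,0,0,0],[0,0,0,0]]

```text
time: 35.43
position: [0.4949, 0.1968, 0.0724]
ee_rot: [-0.369, 3.12, -0.0]
ft_force: [-1.0, -0.5, -0.8]
grip_width: 0.0649
```

Not in contact yet; a further 2 mm.

>>> drive_tool:
  steps:
    - [[0,0,-0.001,0],[0,0,-0.002,0],[0,0,-0.003,0],[0,0,-0.003,0],[0,0,-0.003,0]]

```text
time: 35.85
position: [0.495, 0.1967, 0.07]
ee_rot: [-0.368, 3.119, 0.0]
ft_force: [-1.5, -0.8, 5.5]
grip_width: 0.0645
```

>>> drive_tool:
  steps:
    - [[0,0,0,0],[0,0,0,0],[0,0,0,0],[0,0,0.01,0],[0,0,0.04,0],[0,0,0.08,0],[0,0,0.12,0],[0,0,0.16,0]]
  hand: 1

```text
time: 36.52
position: [0.4942, 0.1965, 0.2316]
ee_rot: [0.368, -3.12, 0.0]
ft_force: [0.6, 0.9, -0.3]
grip_width: 0.0853
```

>>> drive_tool:
  steps:
    - [[0,0,0.03,0],[0,0,0.06,0],[0,0,0.1,0],[0,0,0.1,0],[0,0,0.1,0]]

```text
time: 36.93
position: [0.4958, 0.197, 0.3325]
ee_rot: [-0.368, 3.114, 0.003]
ft_force: [-0.2, -0.3, -0.6]
grip_width: 0.0855
```

```bash
python3 - <<'E'
from h import *
im,c,T,s=wrist();print(s['time'],s['position'],R.from_rotvec(s['ee_rot']).as_matrix().round(3)[:,0])
for b in blobs(blue(im)): print(b[0],b[1],unproj(c,b[0],0.09,T,True)[0])
t=grab_frame('top');cv2.imwrite('pics/t16.png',t)
cv2.imwrite('pics/c16.png',cv2.resize(im[100:260,220:420],None,fx=3.5,fy=3.5,interpolation=cv2.INTER_CUBIC))
cv2.imwrite('pics/s16.png',cv2.resize(grab_frame('scene')[100:260,150:350],None,fx=3.5,fy=3.5,interpolation=cv2.INTER_CUBIC))
print(search_frame('cup','top'))
E
```

```text
36.9333 [0.49577689 0.19698041 0.33249138] [-0.972 -0.233 -0.007]
[318.32909669 166.74398547] [ 294  138   50   57 2203] [0.4943275  0.19703559 0.09      ]
[{'point': [0.4978, 0.1978, 0.0756], 'confidence': 0.67}, {'point': [0.5497, -0.1286, 0.0146], 'confidence': 0.64}, {'point': [0.4202, -0.375, 0.0147], 'confidence': 0.64}]
```

View pics/c16.png

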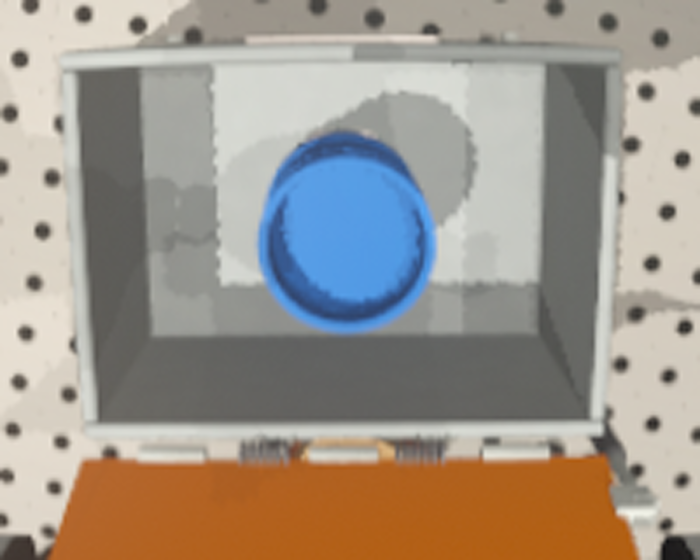

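View pics/s16.png

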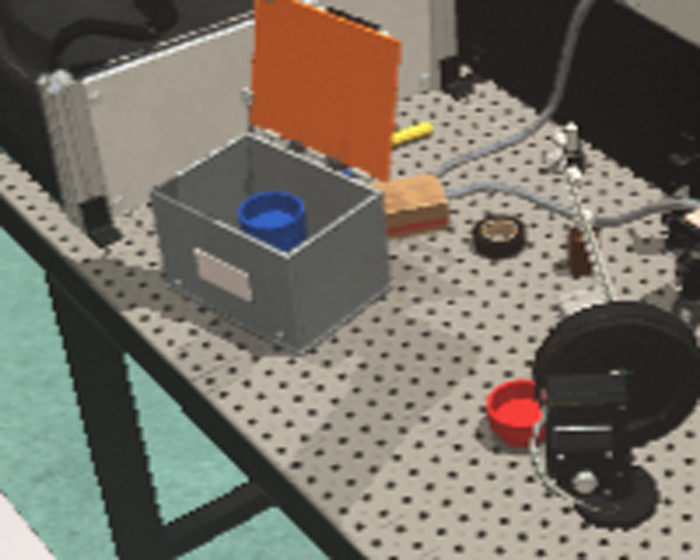

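View pics/t16.png

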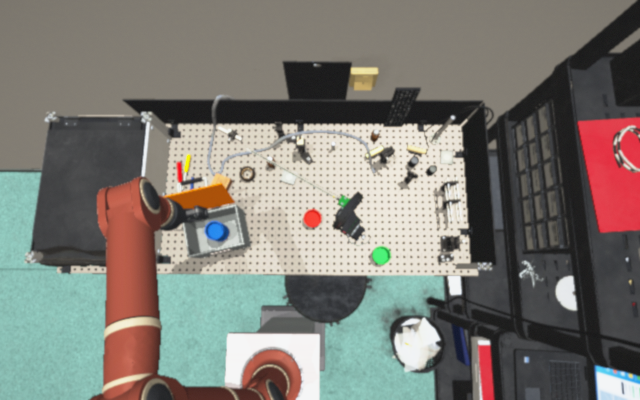

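The only cups left on the table are the red one (312,218) and green one (381,256) in the top view. The stack heights by contact were 7, 26, 42 and 60 mm against the nominal 6, 24, 42 and 60. Now back to the handle with narrow jaws.

>>> drive_tool:
  steps:
    - [[0,0,0.008,-0.12],[0,0,0.008,-0.24],[0.01,0.002,0.008,-0.36],[0.02,0.005,0.008,-0.48],[0.03,0.007,0.008,-0.6],[0.04,0.01,0.008,-0.72],[0.055,0.013,0.008,-0.84],[0.07,0.016,0.008,-0.96]]
  hand: -0.36

```text
time: 37.8
position: [0.5645, 0.2129, 0.3358]
ee_rot: [-1.121, -2.932, 0.003]
ft_force: [0.2, 0.1, 0.7]
grip_width: 0.0276
```

>>> drive_tool:
  steps:
    - [[0.015,0.003,0,-0.12],[0.03,0.006,0,-0.24],[0.045,0.01,0,-0.36],[0.06,0.013,0,-0.48],[0.065,0.0145,0,-0.611],[0.065,0.0145,0,-0.611],[0.065,0.0145,0,-0.611],[0.065,0.0145,0,-0.611]]

```text
time: 38.47
position: [0.6291, 0.2271, 0.3365]
ee_rot: [-1.942, -2.468, 0.003]
ft_force: [-0.8, 0.5, 0.1]
grip_width: 0.0275
```

```bash
python3 - <<'E'
from h import *
im,c,T,s=wrist();print(s['time'],s['position'],R.from_rotvec(s['ee_rot']).as_matrix().round(3)[:,0],s['joint_pos'].round(2),s['grip_width'])
cv2.imwrite('pics/w17.png',im)
a=1.8;ex=np.array([np.cos(np.radians(13.9)),np.sin(np.radians(13.9))])
ey=np.array([-ex[1],ex[0]])
h=np.array([.6314,.2275]);
P=[np.r_[h+ey*k,.2258+.019] for k in (-.03,0,.03)]
print(proj(c,P,T,True))
E
```

```text
38.4667 [0.62905928 0.22712022 0.3365152 ] [-0.235  0.972 -0.   ] [-0.67  0.63  0.59  1.19 -0.34  1.41  0.12] 0.027549898338240484
[[321.19594667 241.05393757]
 [321.10518894 206.34525203]
 [320.98688478 169.00345337]]
```

View pics/w17.png

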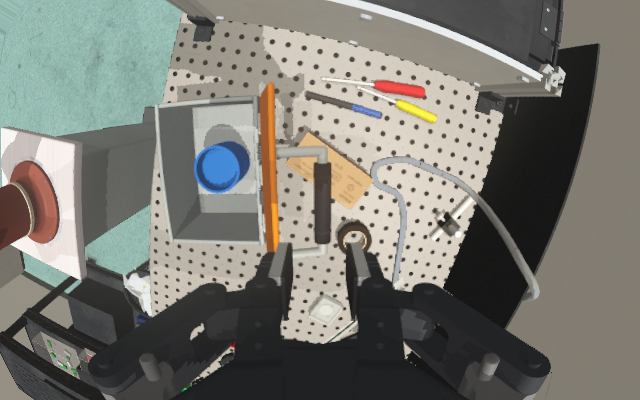

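The handle sleeve is at (322,203), where predicted (321,206), centred between the fingers. Descend and grip.

>>> drive_tool:
  steps:
    - [[0.002,0.0005,-0.02,0],[0.002,0.0005,-0.045,0],[0.002,0.0005,-0.07,0],[0.002,0.0005,-0.09,0],[0.002,0.0005,-0.104,0],[0.002,0.0005,-0.11,0],[0.002,0.0005,-0.11,0],[0.002,0.0005,-0.11,0]]

```text
time: 39.18
position: [0.6317, 0.2279, 0.2285]
ee_rot: [1.944, 2.468, 0.003]
ft_force: [0.3, 0.4, 2.5]
grip_width: 0.0275
```

>>> drive_tool:
  steps:
    - [[0,0,0,0],[0,0,0,0],[0,0,0,0],[0,0,0,0],[0,0,0,0],[0,0,0,0]]
  hand: -1
  squeeze: 50

```text
time: 39.68
position: [0.6314, 0.2277, 0.2279]
ee_rot: [-1.945, -2.467, 0.0]
ft_force: [-2.5, 0.2, 4.9]
grip_width: 0.0118
```

```bash
python3 - <<'E'
import numpy as np
ex=np.array([np.cos(np.radians(13.9)),np.sin(np.radians(13.9))])
p0=np.pi-np.arctan2(.04,.13);r=np.hypot(.13,.04)
f=lambda a:np.r_[r*np.cos(p0-a)*ex,r*np.sin(p0-a)]
A=np.linspace(1.8,0,33)
for k in range(4):
    print([[*(f(A[8*k+i])-f(A[8*k])).round(4).tolist(),0] for i in range(1,9)])
print(A[::8])
E
```

```text
[[-0.0065, -0.0016, 0.0037, 0], [-0.0132, -0.0033, 0.0069, 0], [-0.0201, -0.005, 0.0098, 0], [-0.0271, -0.0067, 0.0123, 0], [-0.0343, -0.0085, 0.0144, 0], [-0.0415, -0.0103, 0.016, 0], [-0.0489, -0.0121, 0.0173, 0], [-0.0562, -0.0139, 0.0181, 0]]
[[-0.0074, -0.0018, 0.0004, 0], [-0.0148, -0.0037, 0.0003, 0], [-0.0223, -0.0055, -0.0002, 0], [-0.0296, -0.0073, -0.0011, 0], [-0.0369, -0.0091, -0.0024, 0], [-0.0442, -0.0109, -0.0042, 0], [-0.0513, -0.0127, -0.0063, 0], [-0.0583, -0.0144, -0.0089, 0]]
[[-0.0068, -0.0017, -0.003, 0], [-0.0135, -0.0033, -0.0064, 0], [-0.02, -0.0049, -0.0101, 0], [-0.0262, -0.0065, -0.0142, 0], [-0.0322, -0.008, -0.0187, 0], [-0.038, -0.0094, -0.0235, 0], [-0.0435, -0.0108, -0.0287, 0], [-0.0487, -0.0121, -0.0341, 0]]
[[-0.0049, -0.0012, -0.0057, 0], [-0.0095, -0.0023, -0.0118, 0], [-0.0137, -0.0034, -0.0181, 0], [-0.0176, -0.0044, -0.0246, 0], [-0.0211, -0.0052, -0.0313, 0], [-0.0243, -0.006, -0.0382, 0], [-0.0271, -0.0067, -0.0453, 0], [-0.0295, -0.0073, -0.0526, 0]]
[1.8  1.35 0.9  0.45 0.  ]
```

>>> drive_tool:
  steps:
    - [[-0.0065,-0.0016,0.0037,0],[-0.0132,-0.0033,0.0069,0],[-0.0201,-0.005,0.0098,0],[-0.0271,-0.0067,0.0123,0],[-0.0343,-0.0085,0.0144,0],[-0.0415,-0.0103,0.016,0],[-0.0489,-0.0121,0.0173,0],[-0.0562,-0.0139,0.0181,0]]

```text
time: 40.35
position: [0.5745, 0.2138, 0.2461]
ee_rot: [-1.945, -2.466, -0.0]
ft_force: [-0.0, -0.2, 6.3]
grip_width: 0.0124
```

>>> drive_tool:
  steps:
    - [[-0.0074,-0.0018,0.0004,0],[-0.0148,-0.0037,0.0003,0],[-0.0223,-0.0055,-0.0002,0],[-0.0296,-0.0073,-0.0011,0],[-0.0369,-0.0091,-0.0024,0],[-0.0442,-0.0109,-0.0042,0],[-0.0513,-0.0127,-0.0063,0],[-0.0583,-0.0144,-0.0089,0]]

```text
time: 41.02
position: [0.5136, 0.1987, 0.2358]
ee_rot: [-1.942, -2.463, 0.008]
ft_force: [-4.7, -0.3, 4.4]
grip_width: 0.0123
```

>>> drive_tool:
  steps:
    - [[-0.0068,-0.0017,-0.003,0],[-0.0135,-0.0033,-0.0064,0],[-0.02,-0.0049,-0.0101,0],[-0.0262,-0.0065,-0.0142,0],[-0.0322,-0.008,-0.0187,0],[-0.038,-0.0094,-0.0235,0],[-0.0435,-0.0108,-0.0287,0],[-0.0487,-0.0121,-0.0341,0]]

```text
time: 41.68
position: [0.4663, 0.1871, 0.201]
ee_rot: [-1.944, -2.465, 0.005]
ft_force: [-3.9, -0.2, -2.1]
grip_width: 0.0124
```

>>> drive_tool:
  steps:
    - [[-0.0049,-0.0012,-0.0057,0],[-0.0095,-0.0023,-0.0118,0],[-0.0137,-0.0034,-0.0181,0],[-0.0176,-0.0044,-0.0246,0],[-0.0202,-0.005,-0.03,0],[-0.0224,-0.0055,-0.034,0],[-0.024,-0.006,-0.038,0],[-0.025,-0.0062,-0.041,0]]

```text
time: 42.35
position: [0.4421, 0.1811, 0.1604]
ee_rot: [-1.944, -2.465, 0.004]
ft_force: [-6.5, 1.2, -1.7]
grip_width: 0.0119
```

>>> drive_tool:
  steps:
    - [[-0.0008,-0.0002,-0.002,0],[-0.0015,-0.0004,-0.004,0],[-0.0023,-0.0006,-0.006,0],[-0.003,-0.0007,-0.0075,0],[-0.0035,-0.0008,-0.009,0],[-0.0038,-0.0009,-0.01,0],[-0.004,-0.001,-0.011,0],[-0.004,-0.001,-0.0115,0]]

```text
time: 43.02
position: [0.4388, 0.1803, 0.1503]
ee_rot: [-1.944, -2.465, 0.001]
ft_force: [-8.1, -1.0, 9.6]
grip_width: 0.0121
```

>>> drive_tool:
  steps:
    - [[0,0,0,0],[0,0,0,0],[0,0,0,0]]

```text
time: 43.27
position: [0.4388, 0.1803, 0.1504]
ee_rot: [-1.944, -2.465, 0.001]
ft_force: [-7.4, 0.2, 5.0]
grip_width: 0.0124
```

```bash
python3 - <<'E'
from h import *
cv2.imwrite('pics/s18.png',cv2.resize(grab_frame('scene')[120:210,170:290],None,fx=5,fy=5,interpolation=cv2.INTER_CUBIC))
s=robot.get_state();print(s['position'],s['ft_force'],s['grip_width'])
E
```

```text
[0.43877963 0.18025644 0.15033272] [-7.17261576  0.01473608  5.35193775] 0.012214615735951158
```

View pics/s18.png

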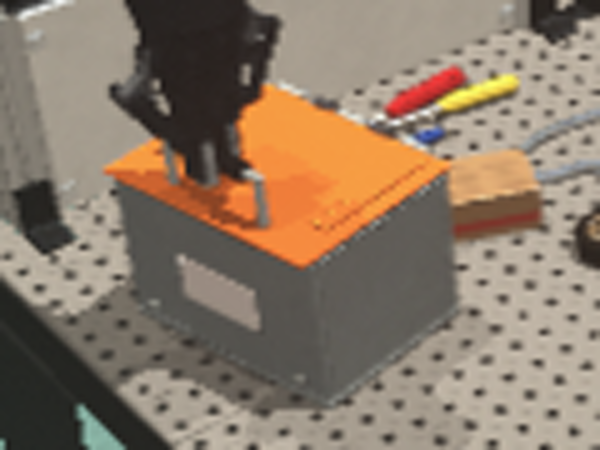

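The flap is shut: the handle is back at its starting position with upward reaction. Release, rise and retreat.

>>> drive_tool:
  steps:
    - [[0,0,0,0],[0,0,0,0],[0,0,0,0],[0,0,0,0],[0,0,0.01,0],[0,0,0.03,0],[0,0,0.06,0],[0,0,0.1,0]]
  hand: 0

```text
time: 43.98
position: [0.4385, 0.1796, 0.25]
ee_rot: [-1.946, -2.465, 0.007]
ft_force: [0.3, 1.3, 0.1]
grip_width: 0.0427
```

>>> drive_tool:
  steps:
    - [[-0.005,0,0.035,0],[-0.01,0.005,0.07,0],[-0.015,0.01,0.1,0],[-0.015,0.01,0.1,0],[-0.015,0.01,0.1,0]]

```text
time: 44.4
position: [0.4256, 0.1905, 0.3522]
ee_rot: [1.944, 2.466, 0.009]
ft_force: [0.1, -0.3, -0.9]
grip_width: 0.0428
```

```bash
python3 - <<'E'
from h import *
im,c,T,s=wrist();cv2.imwrite('pics/w19.png',im);print(s['time'],s['position'],s['ft_force'])
cv2.imwrite('pics/s19.png',cv2.resize(grab_frame('scene')[100:260,150:350],None,fx=3.5,fy=3.5,interpolation=cv2.INTER_CUBIC))
m=max(blobs(orange(im)),key=lambda b:b[1][4])[2].astype(np.uint8)
cnt=max(cv2.findContours(m,0,2)[0],key=cv2.contourArea)[:,0].astype(float)
print(cv2.minAreaRect(unproj(c,cnt,0.1285,T,True)[:,:2].astype(np.float32)))
E
```

```text
44.4 [0.42556679 0.1905145  0.35223246] [ 0.06018497 -0.34072979 -0.87635443]
((0.49194300174713135, 0.19594576954841614), (0.14668235182762146, 0.18548943102359772), 13.300275802612305)
```

View pics/s19.png

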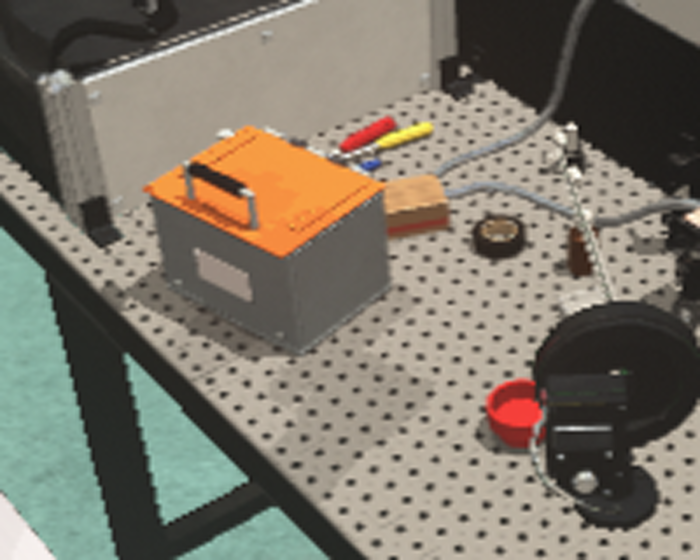

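View pics/w19.png

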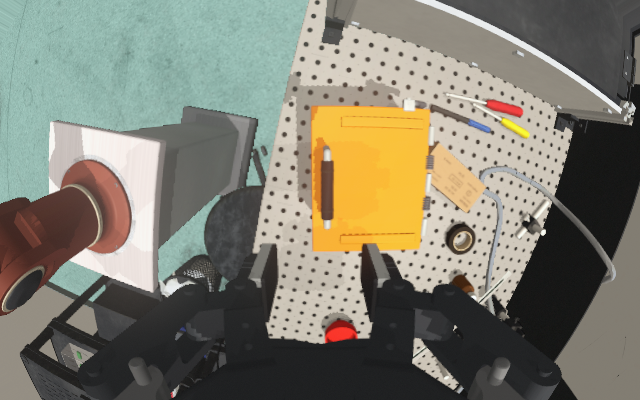

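The flap lies flat on the box with the same 147×185 mm outline as at the start. No blue cup is left, the other things are in place, and the robot is clear. Handing in.

```bash
python3 -c "
from station import workorder
print(workorder.close_job())"
```

```text
the job is handed in; nothing more can be done
None
```

The four blue cups that were on the table are stacked in the box, the flap is shut, and the job is handed in at about 44 s on the robot's clock.

- **Flap opening:** I swung it back by the handle to its stop, where it stayed open by itself while I worked. It met the stop with a brief wrist force of about 43 N.
- **Stack:** All four cups stand upright in one stack at about (0.494, 0.197). The ring was measured at about (0.494, 0.196). They touched down at about 7, 26, 42 and 60 mm above the table, against 6, 24, 42 and 60 mm expected.
- **Flap closing:** I kept the handle gripped all the way down and let go only after the flap was shut. The handle came back to within about 1 mm of its starting position.
- **Last pictures:** The flap lies flat, and no blue cup remained in the top view taken before closing. I never touched the red and green cups or the other things on the table. The gripper is clear of everything.

**Checks that disagreed:**
- The wrist and top cameras differed by up to about 5 mm on positions, so I corrected the first placement by contact and the cup's offset in the grip.
- The first and second cups touched down 1–2 mm higher than expected because I was pressing on them. The ring under the first cup is mostly hidden, so I judged it seated by height and position, not by a full view.

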